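# Make up a tube fitting: finger-tight, then a quarter turn with the spanner

## Task

The big hex nut on top of the bench gas manifold is still loose. Run it down clockwise with the gripper's fingers until you feel it come up finger-tight, and stop there without forcing it further; then put the larger open-ended spanner on the nut and give it exactly a quarter turn more clockwise. Take the spanner off and lay it flat on the worktop beside the manifold; do not lean on the hose tail above the nut, and leave everything else where it is.

Things in the scene. Friction and masses are not known exactly. Their poses are not given: they have to be found in the camera images.
- manifold: Aluminium gas manifold, bolted down: base plate 100 x 84 x 8 mm, block 54 x 54 mm, top 50 mm high. Origin on the worktop under the port's vertical axis; z up. Round gauge (dial up) on -x to 90 mm from the axis, black valve knob on +y to 57 mm, thin tube with brass coupling on +x to 82 mm: all end below 50 mm. On the block a fixed steel hexagon (27 mm across flats, 50 to 59 mm high), then the neck.
- neck (a point): Top of the port's fixed hexagon, on the axis, 59 mm above the worktop (does not move). The bare threaded neck above it is 24 mm thick and 6 mm high; then the nut begins. Thread: 2 mm of height a turn, clockwise from above is down.
- nut: The loose steel hex nut, 30 mm across flats, 34.6 across corners, turning on the port's vertical axis. Origin on the axis, 75 mm above the worktop once home, under 1 mm higher at the start (50 to 110 degrees loose); hexagon from 9 mm below to 8 mm above it. y is square to a pair of flats, x points at a corner. Where it comes home differs and is only felt: turns freely at 0.04 N m, then stops hard.
- ferrule (a joint): How far the nut has been turned beyond the point where it met the ferrule, rad, clockwise positive. 0 until then; resists 0.45 N m at first (less is finger-tight; more turns it on), 0.6 N m at a quarter turn (1.57); stays where it is left.
- hose_tail: Barbed steel hose tail, 16 to 19 mm thick, fixed upright in the axis of the nut; stands out of the nut to 108 mm above the worktop. Origin on the axis, 50 mm above the worktop.
- big_spanner: The larger of two plain steel open-ended spanners lying flat; 180 g, 10 mm thick. Origin on its underside, under the jaws' centre, where the nut's axis comes to be; x points out of the mouth, handle to -x, z up. Jaw opening 31 mm, parallel faces from 18 mm behind to 12 mm ahead of the origin, flared tips to 15 mm ahead; the throat 18 mm behind stops the nut's corner. Head 57 mm wide.
- big_spanner_grip (a point): Point on the larger spanner's handle, 105 mm behind its jaw centre, at mid-thickness (5 mm above the underside), axes as the spanner's. The handle is a straight bar 16 mm wide with parallel sides from 47 to 172 mm behind the jaw centre; balance point about 65 mm behind it.
- small_spanner: The smaller spanner, jaw opening 18 mm (does not fit the nut), 125 mm from jaw centre to handle end, 7 mm thick; same axes. The two may have swapped places. Leave it.
- brown_bottle: Brown reagent bottle, 56 mm thick, 118 mm tall, standing behind the manifold; origin under its centre. Leave it.
- parts_box: Blue compartment box 110 x 71 x 23 mm, closed; origin under its centre. Leave it.
- caliper: Digital caliper lying flat, 59 x 165 x 10 mm; origin under its centre. Leave it.
- hex_keys: Red folding hex-key set lying flat, 22 x 86 x 23 mm; origin under its centre. Leave it.
- tape_roll: Roll of black tape lying flat, 62 mm across, 19 mm high; origin under its centre. Leave it.
- notebook_b: Dark notebook with a pen on it, 200 x 145 x 13 mm; origin under its centre. Leave it.

How it is judged:
By the outcome, as a careful person would: the job done as asked, in the order asked, and still so for the second after the job is handed in, with the robot touching nothing.
It also fails if it takes over 70 s, if anything falls off the work surface, if the arm or the gripper's body presses on something with over 40 N, if the wrist force passes 120 N, or if a joint passes its speed limit or range.

## Robot

A 6-joint arm with a two-finger parallel gripper is mounted at the origin on a cart in front of the work surface, level with it; the furniture and walls round the work are solid. World frame = base frame: x ahead of the robot, y to its left, z up, the work surface at z = 0. Lengths are in m, angles in rad, forces in N, time in s.
With the tool pointing down it reaches from about 0.3 to 0.95 m from the base axis. Payload 3.1 kg.
Tool frame: the origin (TCP) lies at the very end of the fingers, on their centre line; the grasp point (between the pads) lies bot.pinch_z behind it (bot.pinch_z is the distance from the TCP to the grasp point, in m); x points along the fingers, y is the direction in which the jaws open and shut, and the axes are right-handed (so a half turn about x gives the same grasp; the last joint's range is limited). The gripper opens to 85 mm and grips with 20 to 120 N. Pads are 22 mm wide; open, the fingers measure 114 mm over their backs; the gripper's body (76 mm by 85 mm) begins 54 mm behind the grasp point. The pads swing forward as they close: fully open they stand 13 mm farther back than shut.
Start: joints at [-0.07, 0.308, 1.634, -0, 1.2, -0.07], TCP at [0.625, -0, 0.231] pointing down, gripper open.
Joint ranges: [-3.06, 3.06], [-0.79, 1.96], [0.05, 2.63], [-1.19, 4.34], [0.05, 2.64], [-2.94, 2.94]. Speed limits (rad/s): [2.79, 2.79, 3.14, 3.14, 3.14, 3.14].

## Interface

Orientations are given as a unit quaternion [x, y, z, w].
In Python, from workcell import bot gives the robot as it stands.
- The arm moves only by the shell command python3 -m pendant 'ROWS' [FORCE]. ROWS is JSON, a list of rows, each an object of numbers: "fingers": the finger opening in mm, from 0 to 85.4; "x", "y", "z": the shift along the tool's x, y, z in mm; "wx", "wy", "wz": the turn, a rotation vector about the tool's x, y, z in rad. In form: [{"fingers": .., "x": .., "y": .., "z": .., "wx": .., "wy": .., "wz": ..}, ...]. A call has 1 to 5 rows; each row shifts and turns the commanded pose from where the row before left it, along the tool's axes as they then stand; what a row does not reach is not made up. A row lasts 1/10 s, in which the tool goes at most 50 mm and 8.59 degrees, less where a joint would pass 70% of its speed; a pose out of reach is approached as far as the arm can. A call is refused whole if a number of a shift passes 50 or a number of a turn 0.15, either way. A call with a gripper value outside its range is refused whole. The fingers move at their own pace and stop on an object; FORCE is the grip in N (left out, the last holds). Time passes only in rows, so rows that do not move let the fingers close. It gives the time, the measured TCP pose, the force and the opening at its end, in the units of the state.
- bot.state(): the state, without advancing time (a new reading comes with each control period).
- bot.camera(name): name is "scene" or "side" or "wrist"; returns a dict with "pixels" (480x640x3 uint8, red, green, blue), "intrinsics" (3x3 intrinsics, pixels), "rvec" (rotation vector, rad) and "tvec" (3), from world to camera coordinates, as OpenCV has them. Camera axes: x right, y down, z forward; pixel columns grow to the right and rows downward; lengths in m; the calibration is good to about 2 mm. A picture is of the moment at which its call begins. There is no depth.
- bot.hand_in(): hands the job in, once; it reports no verdict.
The state is a dict: "clock": time; "qpos": joint angles; "joint_vel": joint speeds; "effort": joint torques, N m; "tcp_pos": TCP position; "tcp_rot": TCP orientation; "contact_force": force on the tool from outside, world axes, zero at the start; "ft_torque": the same for the moment, N m; "gripper_width": finger opening in m.
Only numpy, scipy, OpenCV 4.12 (cv2) and the standard library are available. Lean on these libraries where they do the work, as an engineer would, in place of code of your own. Each camera call takes 0.05 s, during which the arm holds its last target.

## Working session

There is one attempt and no reset: what is moved stays moved. The work goes in short steps, Python scripts to look and compute and a shell command to move; the robot and the scene stay as the last step left them, time stands still between calls to the robot, and variables do not carry over. Pictures are saved under pics/ and viewed, and the job is handed in when it is done.

```bash
ls; mkdir -p pics
python3 - <<'E'
from workcell import bot
import cv2
s=bot.state()
for k,v in s.items(): print(k,v)
print(bot.pinch_z)
for n in ["scene","side","wrist"]:
    c=bot.camera(n); cv2.imwrite(f"pics/{n}0.png",c["pixels"][:,:,::-1]); print(n,c["intrinsics"],c["rvec"],c["tvec"])
E
```

```text
pics
clock 0.0
qpos [-6.96905493e-02  3.09013768e-01  1.63520923e+00 -1.50860057e-05
  1.19969848e+00 -6.97368064e-02]
joint_vel [ 0.00039688  0.00053979  0.00035667  0.00042242 -0.00016527  0.00043233]
effort [ 1.43707580e-04 -4.15252447e+01 -2.76667070e+01 -1.74997494e-04
  1.01000658e-02 -1.14578896e-05]
tcp_pos [6.24166167e-01 3.23362802e-05 2.30030822e-01]
tcp_rot [ 0.49944274  0.50063068 -0.50053071  0.49939451]
contact_force [-0.67870379 -0.5117331  -0.62839804]
ft_torque [-0.04266229 -0.03662433  0.00744193]
gripper_width 0.08529095265446965
0.0187
scene [[531.66701947   0.         320.11722203]
 [  0.         531.66701947 238.18641744]
 [  0.           0.           1.        ]] [ 2.29625965 -0.73598516  0.30374521] [-0.48837637  0.24262722  1.03706697]
side [[567.81280186   0.         322.6020049 ]
 [  0.         567.81280186 233.93656089]
 [  0.           0.           1.        ]] [ 2.06942233 -0.61450821  0.33296758] [-0.50563892  0.20903109  1.11545254]
wrist [[368.13195879   0.         322.44882954]
 [  0.         368.13195879 248.49192298]
 [  0.           0.           1.        ]] [-2.81348068e+00 -1.31120934e-03  1.79298508e-03] [-0.62455448 -0.04151763  0.38077307]
```

View pics/scene0.png

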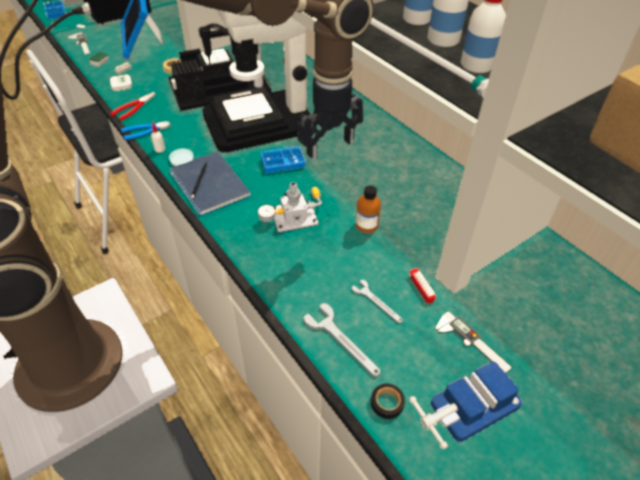

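View pics/side0.png

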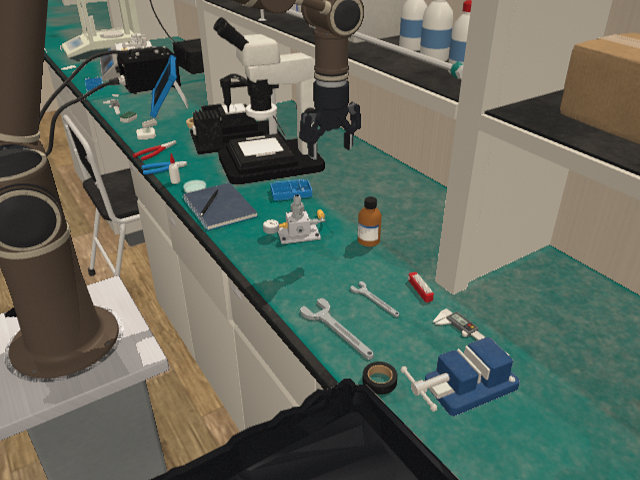

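View pics/wrist0.png

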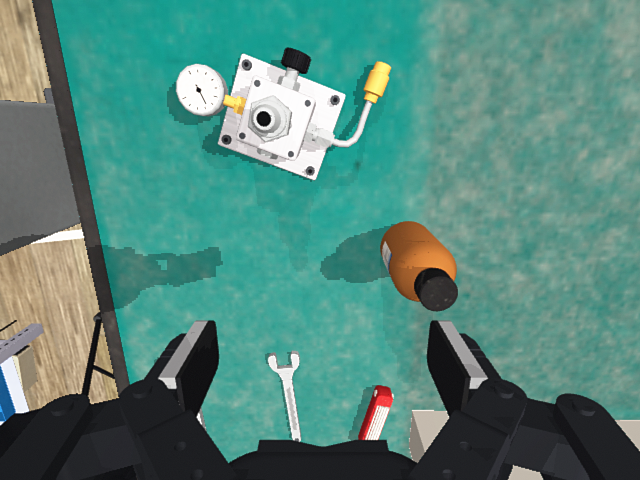

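```bash
cat > h.py <<'E'
import numpy as np,cv2
from workcell import bot
from scipy.spatial.transform import Rotation as R
def ray(c,uv,z):
    K=c["intrinsics"];Rm=cv2.Rodrigues(np.array(c["rvec"],float))[0];t=np.array(c["tvec"]).ravel()
    d=Rm.T@np.linalg.inv(K)@np.array([uv[0],uv[1],1.]);o=-Rm.T@t
    return o+d*(z-o[2])/d[2]
def proj(c,P):
    return cv2.projectPoints(np.atleast_2d(np.array(P,float)),np.array(c["rvec"],float),np.array(c["tvec"],float),c["intrinsics"],None)[0][:,0]
def crop(c,u,v,w,h,k,f):
    im=c["pixels"][v:v+h,u:u+w,::-1]; cv2.imwrite(f,cv2.resize(im,None,fx=k,fy=k,interpolation=cv2.INTER_CUBIC))
E
python3 - <<'E'
from h import *
c=bot.camera("wrist")
print("tail top",ray(c,(263.5,119),.108))
for n,p in dict(bl=(246,63),tr=(335,99),br=(310,171),l=(226,139)).items(): print(n,ray(c,p,.008))
print("gauge",ray(c,(202,90),.04),"knob",ray(c,(295,58),.03))
crop(c,215,70,110,90,7,"pics/w1.png")
c=bot.camera("side")
crop(c,290,290,100,75,8,"pics/s1.png")
for p in [(315,310),(369,355)]: print(ray(c,p,.01))
c=bot.camera("scene")
crop(c,295,295,100,90,8,"pics/s2.png")
for p in [(320,318),(377,372)]: print(ray(c,p,.01))
E
```

```text
tail top [0.58473167 0.08648888 0.108     ]
bl [0.55626132 0.13473581 0.008     ]
tr [0.63621793 0.10490166 0.008     ]
br [0.61254014 0.0395568  0.008     ]
l [0.53290476 0.06950818 0.008     ]
gauge [0.52424562 0.10995047 0.04      ] knob [0.60168851 0.13546599 0.03      ]
[ 0.45347819 -0.20125512  0.01      ]
[ 0.46898508 -0.3661661   0.01      ]
[ 0.45495189 -0.20343977  0.01      ]
[ 0.47139973 -0.36748443  0.01      ]
```

View pics/w1.png

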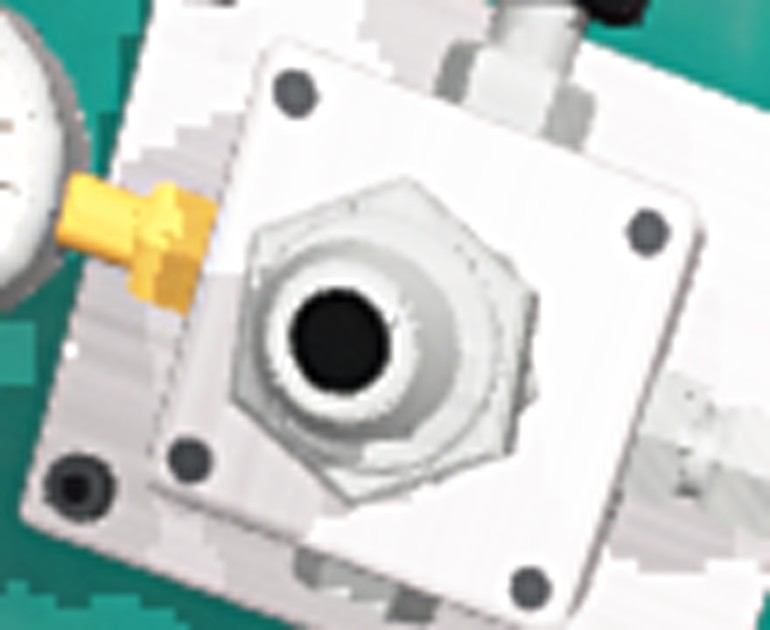

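View pics/s1.png

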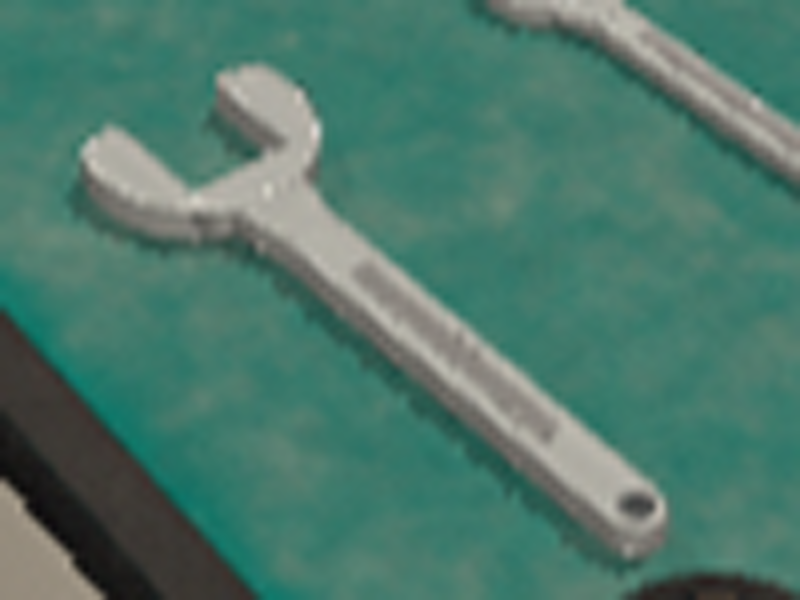

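Run:
```python
from h import *
from scipy.optimize import least_squares
c=bot.camera("wrist")
co=np.array([(408,180),(535,292),(508,455),(352,503),(235,400),(255,232)])/7+[215-.43,70-.43]
P=np.array([ray(c,p,.0835) for p in co])[:,:2]
print(P, P.mean(0)); ctr=P.mean(0)
d=P-ctr; print(np.degrees(np.arctan2(d[:,1],d[:,0])),np.hypot(*d.T))
print("bottle cap",ray(c,(436,291),.118),"lab",ray(c,(400,235),0))
print("small head",ray(c,(284,365),.005),ray(c,(296,440),.005))
print("tube",ray(c,(378,80),.04))
print("front edge",ray(c,(75,200),0),ray(c,(110,400),0))
print("cam pos", R.from_rotvec(np.array(c["rvec"])).inv().apply(-np.array(c["tvec"])), bot.state()["clock"])
t=R.from_quat(bot.state()["tcp_rot"]).as_matrix(); print(t)
for n in("side","scene"):
    c=bot.camera(n); b=(367,240) if n=="side" else (367,226)
    print(ray(c,b,0))
    if n=="side":
        for p in [(303.5,307.5),(321,299.5),(290+650/8,290+510/8),(290+635/8,290+505/8),(290+190/8,290+200/8),(290+285/8,290+145/8)]: print(p,ray(c,p,.01))
```

```text
[[0.58910213 0.10302347]
 [0.60203943 0.09209473]
 [0.59869289 0.07565073]
 [0.58165963 0.07067415]
 [0.56967826 0.08124929]
 [0.57285052 0.09796935]] [0.58567048 0.08677695]
[  78.07306958   17.99739521  -40.51026324 -103.98648817 -160.93243191
  138.87757647] [0.01660499 0.01721108 0.01712822 0.01659479 0.01692058 0.01701825]
bottle cap [ 0.71207633 -0.03745422  0.118     ] lab [ 0.70747596 -0.0282566   0.        ]
small head [ 0.57987831 -0.18766613  0.005     ] [ 0.59154243 -0.30181599  0.005     ]
tube [0.67126717 0.11767726 0.04      ]
front edge [0.37138481 0.00897368 0.        ] [ 0.36057221 -0.24319362  0.        ]
cam pos [0.62530924 0.08382134 0.37364255] 0.35
[[-5.15223536e-04  9.99999866e-01 -5.81202465e-05]
 [ 5.79783858e-05 -5.80903823e-05 -9.99999997e-01]
 [-9.99999866e-01 -5.15226904e-04 -5.79484484e-05]]
[ 0.71151435 -0.03599024  0.        ]
(303.5, 307.5) [ 0.43770924 -0.18141205  0.01      ]
(321, 299.5) [ 0.48240651 -0.17936277  0.01      ]
(371.25, 353.75) [ 0.47450048 -0.36585843  0.01      ]
(369.375, 353.125) [ 0.4725372  -0.36261433  0.01      ]
(313.75, 315.0) [ 0.44293594 -0.2131165   0.01      ]
(325.625, 308.125) [ 0.4751653  -0.20828716  0.01      ]
[ 0.7106533  -0.04520818  0.        ]
```

View pics/s2.png

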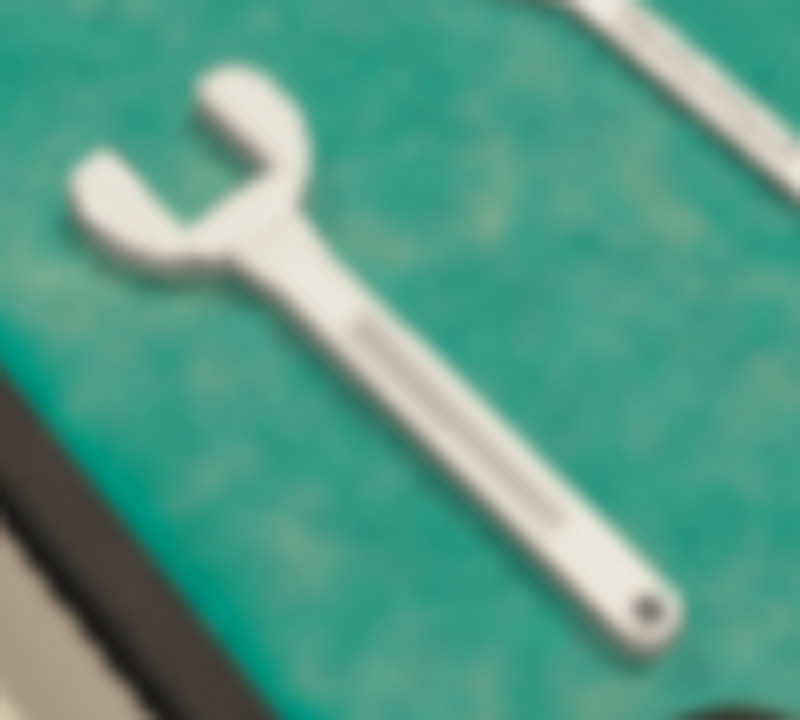

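```bash
python3 -m pendant '[{"y":-19.7,"z":-43.4},{"y":-19.7,"z":-43.4},{"wx":0.102},{"wx":0.102},{"x":30}]' 20
```

```text
invalid input at $[0]: expected keys fingers, x, y, z, wx, wy, wz
```

```bash
cat >> h.py <<'E'
def st():
    s=bot.state(); r=R.from_quat(s["tcp_rot"]).as_matrix(); y=r[:,1]
    print("t%.2f"%s["clock"],"pos",np.round(np.array(s["tcp_pos"])*1e3,1),"yaw(tool y) %.2f"%np.degrees(np.arctan2(y[1],y[0])),"F",np.round(s["contact_force"],1),"M",np.round(s["ft_torque"],2),"w %.1f"%(s["gripper_width"]*1e3),"q",np.round(s["qpos"],2),"tilt",np.round(r[:2,0],3))
E
python3 - <<'E'
from h import *
st()
c=bot.camera("wrist"); cv2.imwrite("pics/w2.png",c["pixels"][:,:,::-1])
a=[0.5848,0.0868]
print(proj(c,[[*a,.108],[*a,.084]]))
E
```

```text
t0.45 pos [625.   -0.  231.2] yaw(tool y) 0.00 F [ 0.2 -0.3 -0.1] M [-0.01  0.02 -0.  ] w 85.6 q [-0.07  0.31  1.63 -0.    1.2  -0.07] tilt [-0. -0.]
[[262.58891237 118.44191238]
 [267.54373166 118.83040289]]
```

View pics/w2.png

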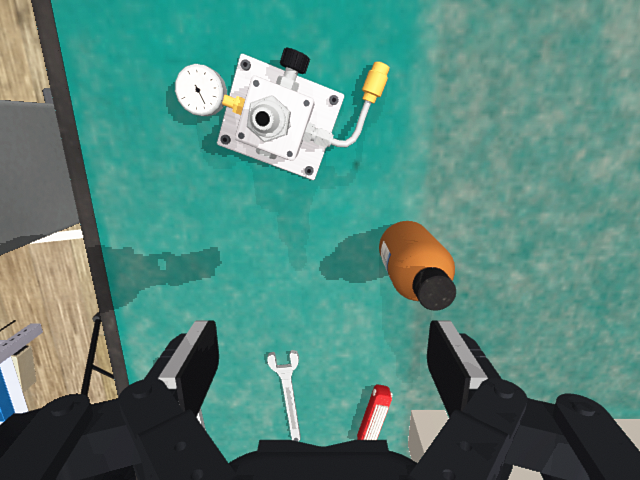

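```bash
python3 -m pendant '[{"fingers":85,"x":0,"y":-20,"z":-43.4,"wx":0,"wy":0,"wz":0},{"fingers":85,"x":0,"y":-20,"z":-43.4,"wx":0,"wy":0,"wz":0},{"fingers":85,"x":0,"y":0,"z":0,"wx":0.102,"wy":0,"wz":0},{"fingers":85,"x":0,"y":0,"z":0,"wx":0.102,"wy":0,"wz":0},{"fingers":85,"x":30,"y":0,"z":0,"wx":0,"wy":0,"wz":0}]' 20
python3 - <<'E'
from h import *
st()
c=bot.camera("wrist"); cv2.imwrite("pics/w3.png",c["pixels"][:,:,::-1])
a=[0.5848,0.0868]
print(proj(c,[[*a,.108],[*a,.084]]));st()
E
```

```text
clock: 1.0
tcp_pos: [0.589, 0.0878, 0.2062]
tcp_rot: [0.552, 0.444, -0.545, 0.449]
contact_force: [0.7, -0.7, 0.4]
gripper_width: 0.0849
t1.00 pos [589.   87.8 206.2] yaw(tool y) -11.71 F [ 0.7 -0.7  0.4] M [-0.02  0.01 -0.  ] w 84.9 q [ 0.07  0.27  1.74 -0.    1.12  0.28] tilt [0.011 0.001]
[[314.52568885 253.9837085 ]
 [314.79982522 243.40694255]]
t1.05 pos [583.5  87.1 197.8] yaw(tool y) -11.66 F [-1.2  0.  -3.9] M [0.   0.07 0.03] w 85.0 q [ 0.07  0.28  1.75 -0.    1.12  0.28] tilt [-0.003 -0.   ]
```

View pics/w3.png

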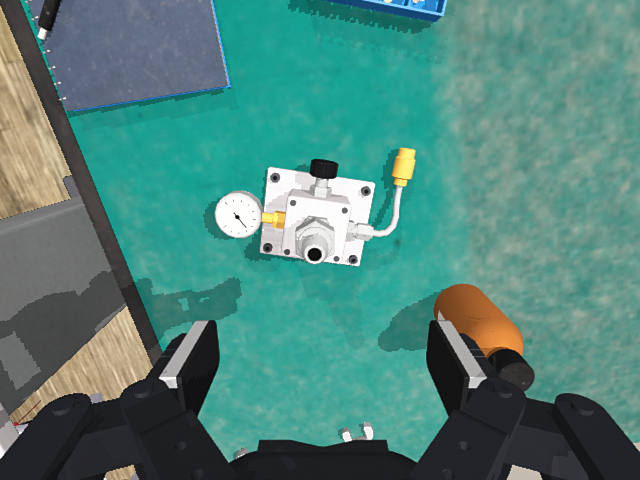

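```bash
python3 -m pendant '[{"fingers":85,"x":40,"y":0,"z":0,"wx":0,"wy":0,"wz":0},{"fingers":85,"x":40,"y":0,"z":0,"wx":0,"wy":0,"wz":0},{"fingers":60,"x":40,"y":0,"z":0,"wx":0,"wy":0,"wz":0},{"fingers":50,"x":20,"y":0,"z":0,"wx":0,"wy":0,"wz":0},{"fingers":45,"x":0,"y":0,"z":0,"wx":0,"wy":0,"wz":0}]' 20
python3 - <<'E'
from h import *
st()
c=bot.camera("wrist"); cv2.imwrite("pics/w4.png",c["pixels"][:,:,::-1])
c=bot.camera("side"); crop(c,240,150,140,110,5,"pics/s4.png");st()
E
```

```text
clock: 1.55
tcp_pos: [0.581, 0.0864, 0.0573]
tcp_rot: [-0.546, -0.448, 0.551, -0.445]
contact_force: [-0.1, 0.4, -0.8]
gripper_width: 0.0453
t1.55 pos [581.   86.4  57.3] yaw(tool y) -11.69 F [-0.1  0.4 -0.8] M [ 0.    0.03 -0.05] w 45.3 q [0.07 0.46 1.82 0.   0.87 0.28] tilt [-0.009 -0.001]
t1.65 pos [585.1  86.7  61.5] yaw(tool y) -11.69 F [ 0.6  0.1 -0.1] M [-0.   -0.02 -0.02] w 45.0 q [0.07 0.46 1.82 0.   0.87 0.28] tilt [-0. -0.]
```

View pics/w4.png

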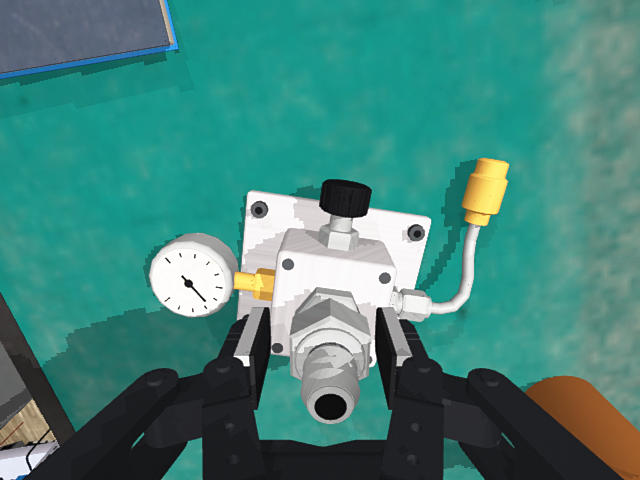

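View pics/s4.png

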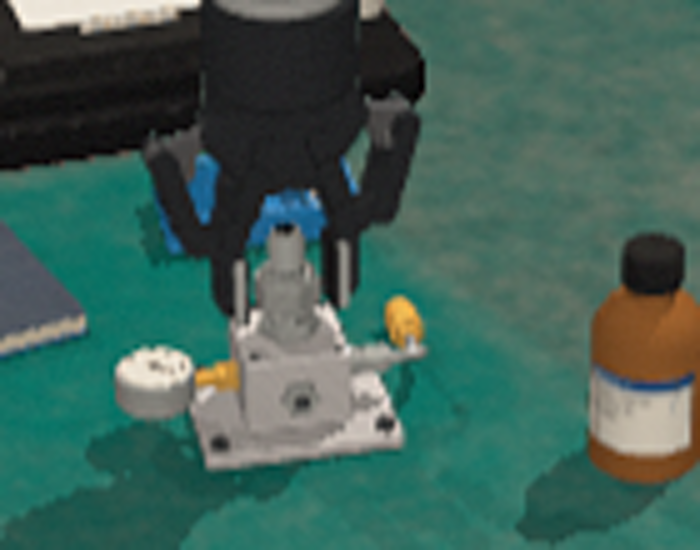

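Run:
```python
from h import *
c=bot.camera("wrist")
a=[0.5848,0.0868]
print(proj(c,[[*a,.108],[*a,.084]]));st()
crop(c,230,250,190,190,4,"pics/w5.png")
s=bot.state();T=R.from_quat(s["tcp_rot"]).as_matrix()
for z in(.108,.084):
  P=np.array([*a,z]); print(T.T@(P-s["tcp_pos"]))
p=np.array(s["tcp_pos"])
print(proj(c,[p+T@[-.03,.0225,.011],p+T@[-.03,-.0225,.011],p+T@[-.03,.0225,-.011],p+T@[-.03,-.0225,-.011]]))
print(ray(c,(331,402),.108))
```

```text
[[319.94882238 399.17097431]
 [320.33035231 354.67294719]]
t1.70 pos [586.3  86.8  62.7] yaw(tool y) -11.69 F [-0.6  0.1  0.3] M [-0.01 -0.02 -0.  ] w 45.3 q [0.07 0.45 1.82 0.   0.87 0.28] tilt [0.002 0.   ]
[-0.04529958 -0.00139436  0.00028406]
[-0.02129964 -0.00144573  0.00029886]
[[384.95197825 393.49672017]
 [263.28222118 393.27461453]
 [388.43798568 342.07188486]
 [260.0697014  341.86400207]]
[0.58805785 0.08498506 0.108     ]
```

View pics/w5.png

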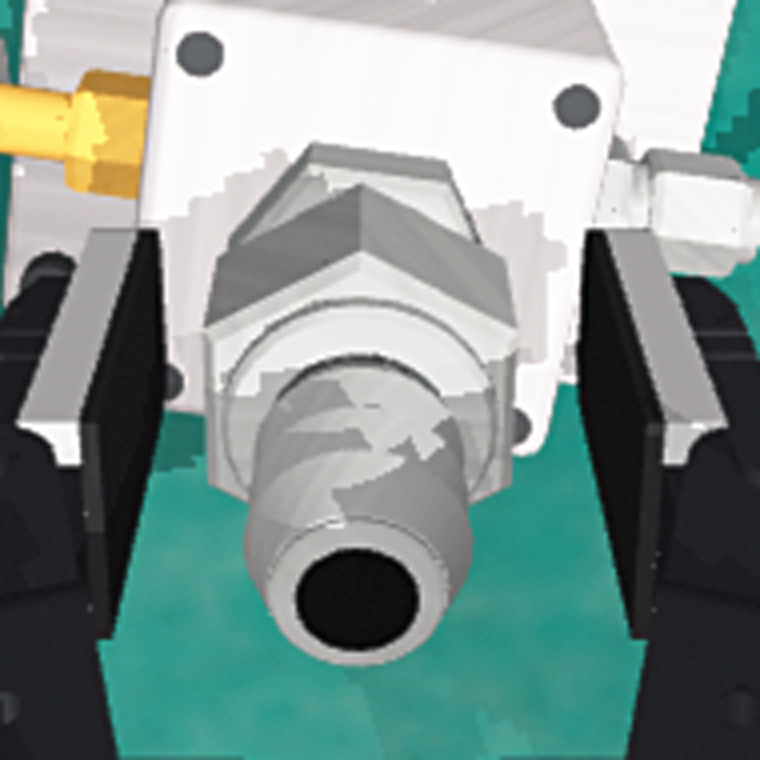

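```bash
python3 -m pendant '[{"fingers":36,"x":0,"y":-0.8,"z":0,"wx":0,"wy":0,"wz":0},{"fingers":26,"x":0,"y":0,"z":0,"wx":0,"wy":0,"wz":0},{"fingers":26,"x":0,"y":0,"z":0,"wx":0,"wy":0,"wz":0},{"fingers":26,"x":0,"y":0,"z":0,"wx":0,"wy":0,"wz":0}]' 20
python3 - <<'E'
from h import *
st()
c=bot.camera("wrist"); crop(c,230,250,190,190,4,"pics/w6.png");st()
E
```

```text
clock: 2.1
tcp_pos: [0.5842, 0.0874, 0.0636]
tcp_rot: [0.549, 0.447, -0.548, 0.446]
contact_force: [-4.4, 0.6, 4.5]
gripper_width: 0.0293
t2.10 pos [584.2  87.4  63.6] yaw(tool y) -11.71 F [-4.4  0.6  4.5] M [ 0.14  0.59 -0.05] w 29.3 q [0.07 0.45 1.82 0.   0.87 0.28] tilt [0.    0.001]
t2.15 pos [584.2  87.4  63.6] yaw(tool y) -11.71 F [-4.   1.1  5.2] M [ 0.11  0.61 -0.01] w 29.3 q [0.07 0.45 1.82 0.   0.87 0.28] tilt [0.    0.001]
```

View pics/w6.png

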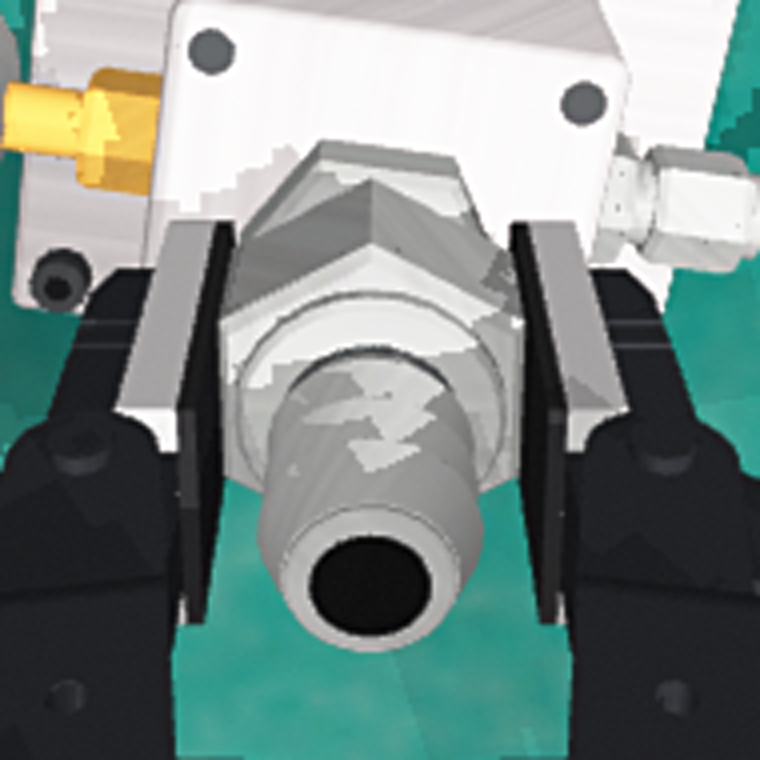

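```bash
python3 -m pendant '[{"fingers":26,"x":0.04,"y":-0.3,"z":0,"wx":0.05,"wy":0,"wz":0},{"fingers":26,"x":0.04,"y":0,"z":0,"wx":0.1,"wy":0,"wz":0}]' 20; python3 -c "
from h import *
st()"
```

```text
clock: 2.35
tcp_pos: [0.5844, 0.0873, 0.0636]
tcp_rot: [0.581, 0.403, -0.58, 0.403]
contact_force: [-1.2, 0.5, 5.1]
gripper_width: 0.0298
t2.35 pos [584.4  87.3  63.6] yaw(tool y) -20.46 F [-1.2  0.5  5.1] M [0.12 0.46 0.05] w 29.8 q [0.07 0.45 1.82 0.   0.87 0.43] tilt [0.001 0.   ]
```

```bash
python3 -m pendant '[{"fingers":26,"x":0.04,"y":0,"z":0,"wx":0.12,"wy":0,"wz":0},{"fingers":26,"x":0.04,"y":0,"z":0,"wx":0.12,"wy":0,"wz":0},{"fingers":26,"x":0.04,"y":0,"z":0,"wx":0.12,"wy":0,"wz":0}]' 20; python3 -c "
from h import *
st()"
```

```text
clock: 2.65
tcp_pos: [0.5848, 0.0872, 0.0635]
tcp_rot: [0.645, 0.292, -0.643, 0.293]
contact_force: [-2.4, -1.8, 3.7]
gripper_width: 0.0295
t2.65 pos [584.8  87.2  63.5] yaw(tool y) -41.17 F [-2.4 -1.8  3.7] M [0.04 0.37 0.03] w 29.5 q [ 0.07  0.45  1.82 -0.    0.87  0.79] tilt [0.002 0.   ]
```

```bash
python3 -m pendant '[{"fingers":26,"x":0.04,"y":0,"z":0,"wx":0.12,"wy":0,"wz":0},{"fingers":26,"x":0.04,"y":0,"z":0,"wx":0.1,"wy":0,"wz":0}]' 20; python3 -c "
from h import *
st()"
```

```text
clock: 2.85
tcp_pos: [0.585, 0.0869, 0.0634]
tcp_rot: [0.673, 0.22, -0.671, 0.22]
contact_force: [-1.4, -0.4, 3.6]
gripper_width: 0.0295
t2.85 pos [585.   86.9  63.4] yaw(tool y) -53.75 F [-1.4 -0.4  3.6] M [-0.07  0.29 -0.  ] w 29.5 q [ 0.07  0.45  1.82 -0.    0.87  1.01] tilt [ 0.002 -0.   ]
```

```bash
python3 -m pendant '[{"fingers":26,"x":0.02,"y":0,"z":0,"wx":0.06,"wy":0,"wz":0}]' 20; python3 -c "
from h import *
st()"
```

```text
clock: 2.95
tcp_pos: [0.585, 0.0869, 0.0634]
tcp_rot: [0.679, 0.2, -0.677, 0.201]
contact_force: [-1.4, -0.7, 4.5]
gripper_width: 0.0293
t2.95 pos [585.   86.9  63.4] yaw(tool y) -57.11 F [-1.4 -0.7  4.5] M [-0.13  0.31  0.07] w 29.3 q [ 0.07  0.45  1.82 -0.    0.87  1.07] tilt [ 0.003 -0.   ]
```

```bash
python3 -m pendant '[{"fingers":26,"x":0.02,"y":0,"z":0,"wx":0.06,"wy":0,"wz":0}]' 20; python3 -c "
from h import *
st()"
```

```text
clock: 3.05
tcp_pos: [0.5851, 0.0868, 0.0634]
tcp_rot: [0.685, 0.18, -0.683, 0.18]
contact_force: [-1.2, -1.8, 3.9]
gripper_width: 0.0293
t3.05 pos [585.1  86.8  63.4] yaw(tool y) -60.51 F [-1.2 -1.8  3.9] M [-0.1   0.3   0.05] w 29.3 q [ 0.07  0.45  1.82 -0.    0.87  1.13] tilt [ 0.003 -0.   ]
```

```bash
python3 -m pendant '[{"fingers":26,"x":0.02,"y":0,"z":0,"wx":0.06,"wy":0,"wz":0}]' 20 >/dev/null; python3 -c "
from h import *
st()"
```

```text
t3.15 pos [585.1  86.8  63.4] yaw(tool y) -63.94 F [-2.  -1.5  4.1] M [-0.16  0.22  0.04] w 29.2 q [ 0.07  0.45  1.82 -0.    0.87  1.19] tilt [ 0.003 -0.   ]
```

```bash
python3 -m pendant '[{"fingers":26,"x":0.02,"y":0,"z":0,"wx":0.06,"wy":0,"wz":0}]' 20 >/dev/null; python3 -c "
from h import *
st()"
```

```text
t3.25 pos [585.2  86.7  63.3] yaw(tool y) -67.38 F [-1.  -1.2  2.9] M [-0.19  0.25  0.03] w 29.4 q [ 0.07  0.45  1.82 -0.    0.87  1.25] tilt [ 0.003 -0.   ]
```

```bash
python3 -m pendant '[{"fingers":26,"x":0.02,"y":0,"z":0,"wx":0.06,"wy":0,"wz":0}]' 20 >/dev/null; python3 -c "
from h import *
st()"
```

```text
t3.35 pos [585.2  86.6  63.3] yaw(tool y) -70.81 F [-0.6 -1.   3.6] M [-0.19  0.27  0.07] w 29.4 q [ 0.07  0.45  1.82 -0.    0.87  1.31] tilt [ 0.003 -0.001]
```

```bash
python3 -m pendant '[{"fingers":26,"x":0.02,"y":0,"z":0,"wx":0.06,"wy":0,"wz":0}]' 20 >/dev/null; python3 -c "
from h import *
st()"
```

```text
t3.45 pos [585.2  86.6  63.3] yaw(tool y) -74.25 F [-1.3 -1.9  3.7] M [-0.23  0.29  0.04] w 29.6 q [ 0.07  0.45  1.82 -0.    0.87  1.37] tilt [ 0.003 -0.001]
```

```bash
python3 -m pendant '[{"fingers":26,"x":0.02,"y":0,"z":0,"wx":0.06,"wy":0,"wz":0}]' 20 >/dev/null; python3 -c "
from h import *
st()"
```

```text
t3.55 pos [585.2  86.5  63.3] yaw(tool y) -77.69 F [-0.8 -1.8  3.3] M [-0.28  0.24  0.03] w 29.1 q [ 0.07  0.45  1.82 -0.    0.87  1.43] tilt [ 0.003 -0.001]
```

```bash
python3 -m pendant '[{"fingers":26,"x":0.02,"y":0,"z":0,"wx":0.06,"wy":0,"wz":0}]' 20 >/dev/null; python3 -c "
from h import *
st()"
```

```text
t3.65 pos [585.3  86.4  63.3] yaw(tool y) -81.12 F [-1.2 -2.6  3.7] M [-0.26  0.25  0.03] w 29.6 q [ 0.07  0.45  1.82 -0.    0.87  1.49] tilt [ 0.003 -0.001]
```

```bash
python3 -m pendant '[{"fingers":26,"x":0.02,"y":0,"z":0,"wx":0.06,"wy":0,"wz":0}]' 20 >/dev/null; python3 -c "
from h import *
st()
c=bot.camera('wrist'); crop(c,230,250,190,190,4,'pics/w7.png')"
```

```text
t3.75 pos [585.2  86.3  63.2] yaw(tool y) -84.55 F [-0.2 -1.7  3.6] M [-0.3   0.22  0.04] w 29.8 q [ 0.07  0.45  1.82 -0.    0.87  1.55] tilt [ 0.003 -0.001]
```

View pics/w7.png

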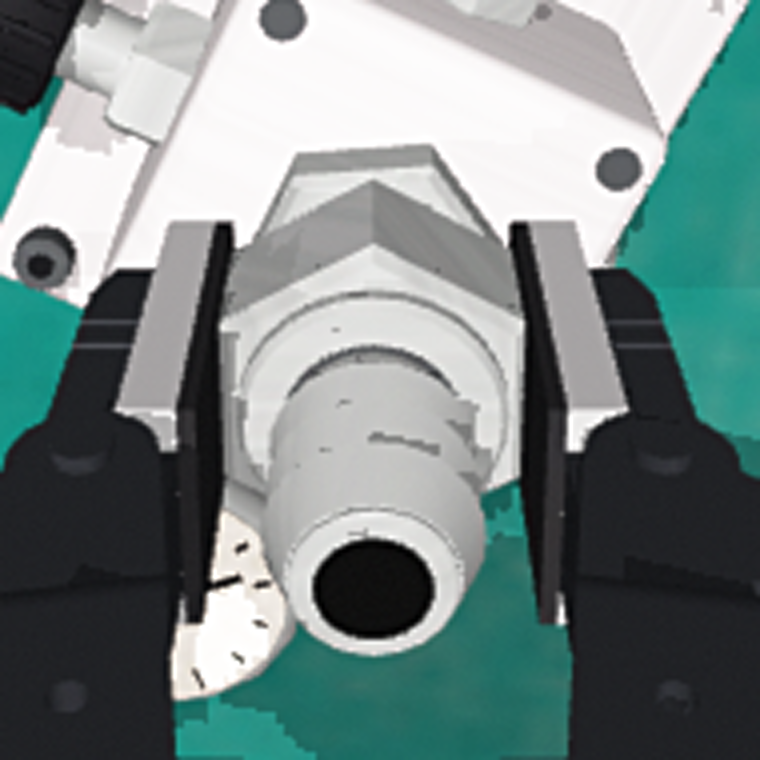

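Nut (centre ~(372,400) in the crop) has turned with the pads and sits square between them. Continuing.

```bash
python3 -m pendant '[{"fingers":26,"x":0.02,"y":0,"z":0,"wx":0.06,"wy":0,"wz":0}]' 20 >/dev/null; python3 -c "
from h import *
st()"
```

```text
t3.90 pos [585.3  86.3  63.2] yaw(tool y) -87.89 F [-3.  -3.9  5.1] M [-0.43  0.31  0.03] w 29.7 q [ 0.07  0.45  1.82 -0.    0.87  1.61] tilt [ 0.003 -0.001]
```

```bash
python3 -m pendant '[{"fingers":26,"x":0.02,"y":0,"z":0,"wx":0.06,"wy":0,"wz":0}]' 20 >/dev/null; python3 -c "
from h import *
st()"
```

```text
t4.00 pos [585.3  86.3  63.2] yaw(tool y) -91.36 F [-1.4 -3.6  5. ] M [-0.43  0.28  0.02] w 29.3 q [ 0.07  0.45  1.82 -0.    0.87  1.67] tilt [ 0.003 -0.001]
```

```bash
python3 -m pendant '[{"fingers":26,"x":0.02,"y":0,"z":0,"wx":0.06,"wy":0,"wz":0}]' 20 >/dev/null; python3 -c "
from h import *
st()"
```

```text
t4.10 pos [585.3  86.1  63.1] yaw(tool y) -94.80 F [-2.2 -3.7  5. ] M [-0.5   0.27  0.06] w 29.6 q [ 0.07  0.45  1.82 -0.    0.87  1.73] tilt [ 0.003 -0.001]
```

```bash
python3 -m pendant '[{"fingers":26,"x":0.02,"y":0,"z":0,"wx":0.06,"wy":0,"wz":0}]' 20 >/dev/null; python3 -c "
from h import *
st()"
```

```text
t4.20 pos [585.3  86.1  63.1] yaw(tool y) -98.24 F [-1.8 -3.7  4.5] M [-0.48  0.28  0.06] w 29.7 q [ 0.07  0.45  1.82 -0.    0.87  1.79] tilt [ 0.003 -0.002]
```

```bash
python3 -m pendant '[{"fingers":26,"x":0.02,"y":0,"z":0,"wx":0.06,"wy":0,"wz":0}]' 20 >/dev/null; python3 -c "
from h import *
st()"
```

```text
t4.30 pos [585.2  86.   63.1] yaw(tool y) -101.60 F [-1.8 -2.3  5.4] M [-0.43  0.27  0.44] w 29.6 q [ 0.07  0.45  1.82 -0.    0.87  1.85] tilt [ 0.003 -0.002]
```

```bash
python3 -m pendant '[{"fingers":26,"x":0.02,"y":0,"z":0,"wx":0.06,"wy":0,"wz":0}]' 20 >/dev/null; python3 -c "
from h import *
st()"
```

```text
t4.40 pos [585.2  85.9  63.1] yaw(tool y) -104.99 F [-1.8 -3.5  4.3] M [-0.53  0.29  0.55] w 29.1 q [ 0.07  0.45  1.82 -0.    0.87  1.91] tilt [ 0.003 -0.002]
```

```bash
python3 -c "
from h import *
st()
c=bot.camera('wrist'); crop(c,230,250,190,190,4,'pics/w8.png');st()"
```

```text
t4.40 pos [585.2  85.9  63.1] yaw(tool y) -104.99 F [-1.8 -3.5  4.3] M [-0.53  0.29  0.55] w 29.1 q [ 0.07  0.45  1.82 -0.    0.87  1.91] tilt [ 0.003 -0.002]
t4.45 pos [585.2  85.9  63.1] yaw(tool y) -105.10 F [-2.1 -4.2  5.3] M [-0.51  0.27  0.45] w 29.4 q [ 0.07  0.45  1.82 -0.    0.87  1.91] tilt [ 0.003 -0.002]
```

View pics/w8.png

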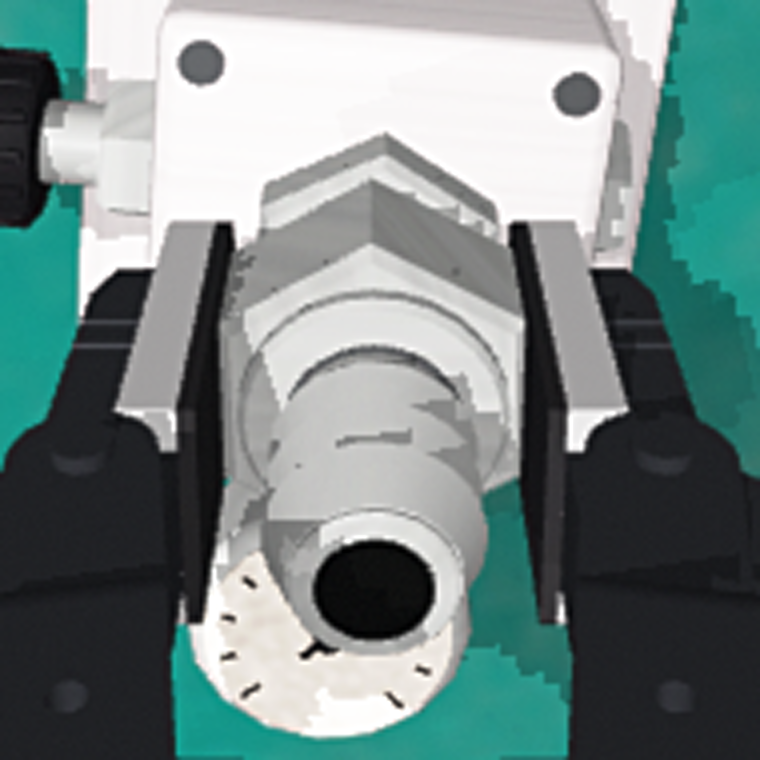

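```bash
python3 -m pendant '[{"fingers":50,"x":0,"y":0,"z":0,"wx":0,"wy":0,"wz":0},{"fingers":50,"x":0,"y":0,"z":0,"wx":0,"wy":0,"wz":0},{"fingers":50,"x":-20,"y":0,"z":0,"wx":0,"wy":0,"wz":0},{"fingers":50,"x":-40,"y":0,"z":0,"wx":0,"wy":0,"wz":0},{"fingers":50,"x":0,"y":0,"z":0,"wx":0,"wy":0,"wz":0}]' 20
python3 - <<'E'
from h import *
st()
c=bot.camera("wrist");st(); c=bot.camera("wrist")
np.save("cam_ft.npy",c,allow_pickle=True)
crop(c,230,200,200,150,4,"pics/w9.png")
E
```

```text
clock: 4.95
tcp_pos: [0.5885, 0.0878, 0.1263]
tcp_rot: [0.705, -0.092, -0.697, -0.094]
contact_force: [1.8, -0.3, 1.0]
gripper_width: 0.0499
t4.95 pos [588.5  87.8 126.3] yaw(tool y) -105.04 F [ 1.8 -0.3  1. ] M [-0.01 -0.02 -0.03] w 49.9 q [0.07 0.36 1.79 0.   0.97 1.91] tilt [0.011 0.001]
t5.00 pos [586.9  87.6 124.1] yaw(tool y) -105.05 F [-1.2 -0.5  0.2] M [ 0.01 -0.01  0.03] w 50.2 q [0.07 0.37 1.79 0.   0.97 1.91] tilt [0.007 0.001]
```

View pics/w9.png

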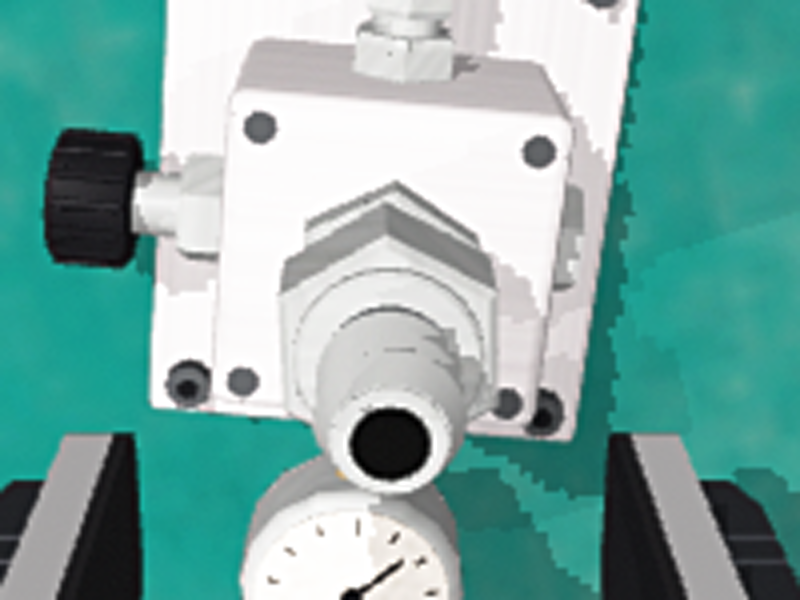

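```bash
python3 -m pendant '[{"fingers":50,"x":-35,"y":0,"z":0,"wx":-0.146,"wy":0,"wz":0},{"fingers":50,"x":-35,"y":0,"z":0,"wx":-0.146,"wy":0,"wz":0},{"fingers":50,"x":0,"y":0,"z":0,"wx":-0.146,"wy":0,"wz":0},{"fingers":50,"x":0,"y":0,"z":0,"wx":-0.146,"wy":0,"wz":0},{"fingers":50,"x":0,"y":0,"z":0,"wx":-0.146,"wy":0,"wz":0}]' >/dev/null
python3 -m pendant '[{"fingers":50,"x":0,"y":0,"z":0,"wx":-0.146,"wy":0,"wz":0},{"fingers":50,"x":0,"y":0,"z":0,"wx":-0.146,"wy":0,"wz":0},{"fingers":50,"x":0,"y":0,"z":0,"wx":-0.146,"wy":0,"wz":0},{"fingers":50,"x":0,"y":0,"z":0,"wx":-0.146,"wy":0,"wz":0},{"fingers":50,"x":0,"y":0,"z":0,"wx":-0.146,"wy":0,"wz":0}]' >/dev/null
python3 -m pendant '[{"fingers":50,"x":0,"y":0,"z":0,"wx":-0.146,"wy":0,"wz":0},{"fingers":50,"x":0,"y":0,"z":0,"wx":-0.146,"wy":0,"wz":0},{"fingers":50,"x":0,"y":0,"z":0,"wx":-0.146,"wy":0,"wz":0},{"fingers":50,"x":0,"y":0,"z":0,"wx":0,"wy":0,"wz":0}]' >/dev/null
python3 -c "
from h import *
st()"
```

```text
t6.45 pos [582.6  87.1 188.7] yaw(tool y) 3.67 F [-0.7  1.2 -0.2] M [ 0.03 -0.    0.01] w 50.2 q [0.07 0.29 1.75 0.   1.1  0.01] tilt [-0.004 -0.   ]
```

```bash
python3 -m pendant '[{"fingers":50,"x":0,"y":-14.5,"z":37.5,"wx":0,"wy":0,"wz":0},{"fingers":50,"x":0,"y":-14.5,"z":37.5,"wx":0,"wy":0,"wz":0},{"fingers":50,"x":0,"y":-14.5,"z":37.5,"wx":0,"wy":0,"wz":0},{"fingers":50,"x":0,"y":-14.5,"z":37.5,"wx":0,"wy":0,"wz":0},{"fingers":50,"x":0,"y":-14.5,"z":37.5,"wx":0,"wy":0,"wz":0}]' >/dev/null
python3 -m pendant '[{"fingers":50,"x":0,"y":-14.5,"z":37.5,"wx":0,"wy":0,"wz":0},{"fingers":50,"x":0,"y":-14.5,"z":37.5,"wx":0,"wy":0,"wz":0},{"fingers":50,"x":0,"y":-14.5,"z":37.5,"wx":0,"wy":0,"wz":0},{"fingers":50,"x":0,"y":-14.5,"z":37.5,"wx":0,"wy":0,"wz":0},{"fingers":50,"x":0,"y":-14.5,"z":37.5,"wx":0,"wy":0,"wz":0}]' >/dev/null
python3 -m pendant '[{"fingers":50,"x":0,"y":0,"z":0,"wx":0,"wy":0,"wz":0},{"fingers":50,"x":0,"y":0,"z":0,"wx":0,"wy":0,"wz":0}]' >/dev/null
python3 -c "
from h import *
st()
c=bot.camera('wrist');cv2.imwrite('pics/w10.png',c['pixels'][:,:,::-1]);st()
np.save('c10.npy',c,allow_pickle=True)"
```

```text
t7.65 pos [ 462.3 -296.6  189.7] yaw(tool y) 3.40 F [ 0.1  0.2 -0.5] M [ 0.01 -0.04 -0.  ] w 50.0 q [-0.65  0.21  1.85  0.    1.09 -0.71] tilt [-0.001  0.002]
t7.70 pos [ 462.7 -295.7  189.7] yaw(tool y) 3.52 F [-0.1  0.8 -0.2] M [ 0.01 -0.03  0.06] w 50.0 q [-0.65  0.21  1.85  0.    1.09 -0.71] tilt [-0.001  0.002]
```

View pics/w10.png

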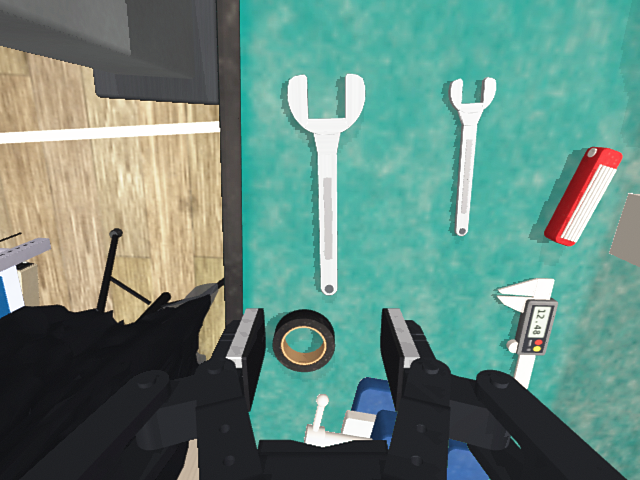

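Run:
```python
from h import *
c=np.load('c10.npy',allow_pickle=True).item()
crop(c,270,60,120,110,6,"pics/w11.png")
# handle edges subpixel: rows 160..270
g=cv2.cvtColor(c["pixels"],cv2.COLOR_RGB2HSV)[:,:,1].astype(float)
pts=[]
for v in range(165,275,5):
    row=g[v,300:356]; m=np.where(row<90)[0]; pts.append((300+m.min(),300+m.max(),v)); 
pts=np.array(pts); print(pts[::5])
P=np.array([ray(c,((a+b)/2,v),.01) for a,b,v in pts]); W=[np.linalg.norm(ray(c,(a-.5,v),.01)-ray(c,(b+.5,v),.01)) for a,b,v in pts]; print(np.mean(W))
k=np.polyfit(P[:,1],P[:,0],1); print("dir",np.degrees(np.arctan2(-1,-k[0])),k, "x at y=-.298",np.polyval(k,-.298))
print("hole",ray(c,(328.5,289),.01),"end",ray(c,(329,295),.01))
for n,p in dict(throat=(326,123),tipL=(300,75),tipR=(353,75)).items(): print(n,ray(c,p,.01))
```

```text
[[318 336 165]
 [318 336 190]
 [319 336 215]
 [319 337 240]
 [320 337 265]]
0.01677035858381901
dir -85.28507948307023 [-0.08247714  0.44315625] x at y=-.298 0.4677344430794552
hole [ 0.47275144 -0.36289625  0.01      ] end [ 0.47364933 -0.36921312  0.01      ]
throat [ 0.46081605 -0.21233967  0.01      ]
tipL [ 0.43781569 -0.17740269  0.01      ]
tipR [ 0.48003199 -0.1748645   0.01      ]
```

View pics/w11.png

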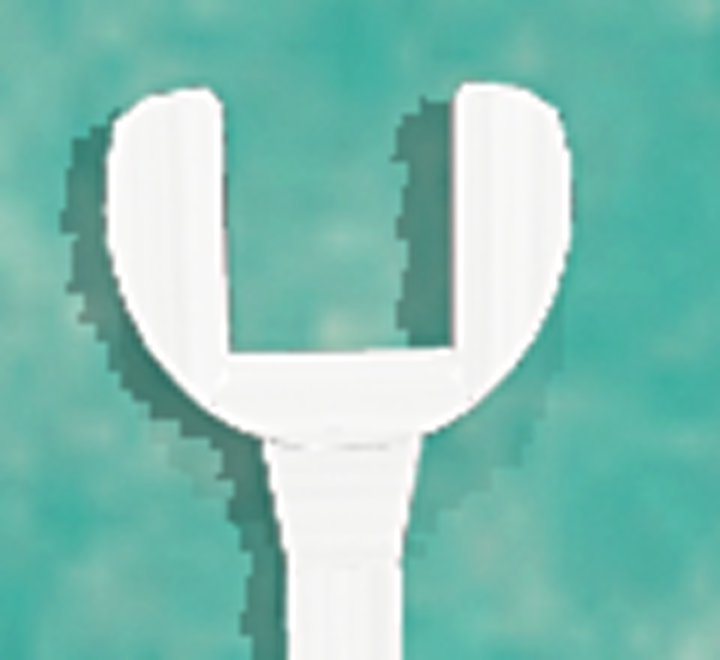

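```bash
python3 -m pendant '[{"fingers":50,"x":0,"y":5,"z":0,"wx":-0.02,"wy":0,"wz":0},{"fingers":40,"x":45,"y":0,"z":0,"wx":0,"wy":0,"wz":0},{"fingers":40,"x":45,"y":0,"z":0,"wx":0,"wy":0,"wz":0},{"fingers":40,"x":45,"y":0,"z":0,"wx":0,"wy":0,"wz":0},{"fingers":35,"x":35,"y":0,"z":0,"wx":0,"wy":0,"wz":0}]' >/dev/null
python3 -m pendant '[{"fingers":35,"x":5,"y":0,"z":0,"wx":0,"wy":0,"wz":0},{"fingers":35,"x":0,"y":0,"z":0,"wx":0,"wy":0,"wz":0},{"fingers":35,"x":0,"y":0,"z":0,"wx":0,"wy":0,"wz":0}]' >/dev/null
python3 -c "
from h import *
st()
c=bot.camera('wrist');cv2.imwrite('pics/w12.png',c['pixels'][:,:,::-1]);st()"
```

```text
t8.50 pos [ 470.2 -296.8   17.6] yaw(tool y) 4.88 F [-0.1 -0.4  0.8] M [ 0.01 -0.01  0.  ] w 35.1 q [-0.64  0.47  1.91  0.    0.75 -0.73] tilt [ 0.003 -0.002]
t8.55 pos [ 470.5 -297.2   18.1] yaw(tool y) 4.86 F [1.1 0.1 0. ] M [-0.05  0.03  0.04] w 35.1 q [-0.64  0.47  1.91  0.    0.75 -0.73] tilt [ 0.004 -0.003]
```

View pics/w12.png

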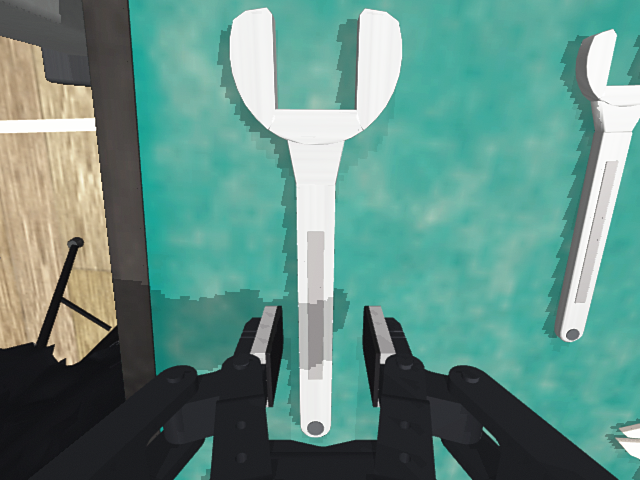

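```bash
python3 -m pendant '[{"fingers":30,"x":8,"y":-2.5,"z":0,"wx":0,"wy":0,"wz":0},{"fingers":30,"x":4,"y":0,"z":0,"wx":0,"wy":0,"wz":0},{"fingers":30,"x":0,"y":0,"z":0,"wx":0,"wy":0,"wz":0},{"fingers":30,"x":0,"y":0,"z":0,"wx":0,"wy":0,"wz":0}]' >/dev/null
python3 -c "
from h import *
st()
c=bot.camera('wrist');crop(c,220,250,200,180,4,'pics/w13.png');st();bot.camera('side');st()"
```

```text
t8.95 pos [ 465.6 -296.5    3.8] yaw(tool y) 4.80 F [-0.  -0.1  0. ] M [-0.04 -0.01  0.06] w 30.1 q [-0.65  0.49  1.92 -0.    0.73 -0.73] tilt [ 0. -0.]
t9.00 pos [ 465.7 -296.6    3.8] yaw(tool y) 4.80 F [ 0.7 -0.4  0.4] M [-0.01 -0.    0.01] w 30.4 q [-0.65  0.49  1.92  0.    0.73 -0.73] tilt [ 0. -0.]
t9.05 pos [ 465.8 -296.6    3.8] yaw(tool y) 4.80 F [-0.8  0.2 -0.3] M [-0.01  0.03  0.01] w 29.9 q [-0.65  0.49  1.92  0.    0.73 -0.73] tilt [ 0. -0.]
```

View pics/w13.png

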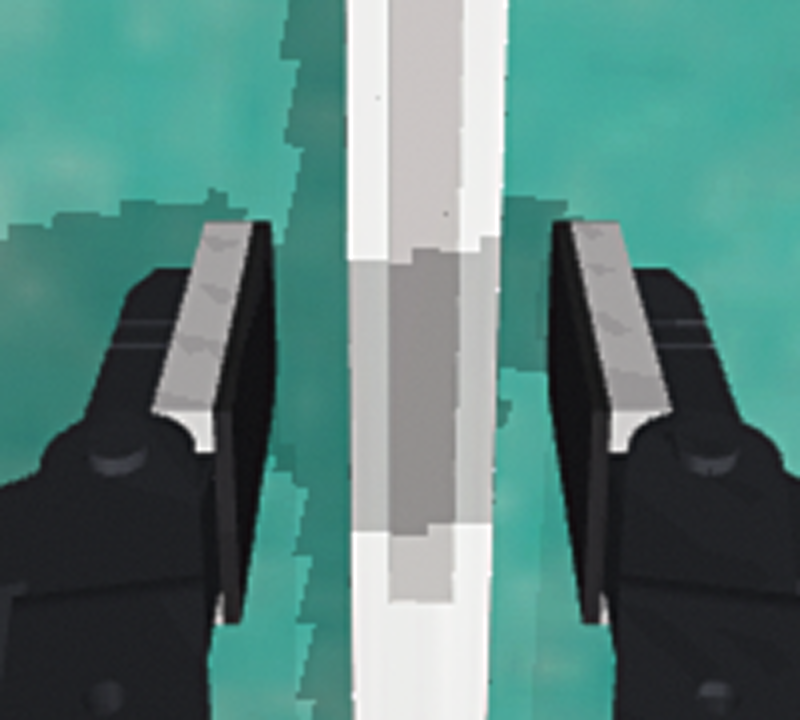

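```bash
python3 -m pendant '[{"fingers":26,"x":1.8,"y":1.2,"z":0,"wx":0,"wy":0,"wz":0},{"fingers":26,"x":0,"y":0,"z":0,"wx":0,"wy":0,"wz":0},{"fingers":20,"x":0,"y":0,"z":0,"wx":0,"wy":0,"wz":0},{"fingers":10,"x":0,"y":0,"z":0,"wx":0,"wy":0,"wz":0},{"fingers":10,"x":0,"y":0,"z":0,"wx":0,"wy":0,"wz":0}]' 40 >/dev/null
python3 -c "
from h import *
st()"
```

```text
t9.55 pos [ 467.1 -296.4    2. ] yaw(tool y) 4.81 F [ 0.1 -0.1  0.9] M [-0.04 -0.02 -0.03] w 14.7 q [-0.64  0.5   1.92  0.    0.72 -0.73] tilt [ 0. -0.]
```

```bash
python3 -m pendant '[{"fingers":5,"x":0,"y":0,"z":0,"wx":0,"wy":0,"wz":0},{"fingers":5,"x":0,"y":0,"z":0,"wx":0,"wy":0,"wz":0},{"fingers":5,"x":-10,"y":0,"z":0,"wx":0,"wy":0,"wz":0},{"fingers":5,"x":-30,"y":0,"z":0,"wx":0,"wy":0,"wz":0},{"fingers":5,"x":-40,"y":0,"z":0,"wx":0,"wy":0,"wz":0}]' 100 >/dev/null
python3 -c "
from h import *
st()
bot.camera('wrist');bot.camera('wrist')
c=bot.camera('wrist');cv2.imwrite('pics/w14.png',c['pixels'][:,:,::-1]);st()
c=bot.camera('side');crop(c,270,220,180,140,4,'pics/s14.png')"
```

```text
t10.05 pos [ 464.3 -294.5   80.3] yaw(tool y) 4.82 F [ 0.3 -0.9 -2. ] M [-0.11 -0.04 -0.  ] w 12.4 q [-0.64  0.36  1.91 -0.    0.88 -0.73] tilt [-0.006  0.004]
t10.20 pos [ 469.1 -298.    85. ] yaw(tool y) 4.82 F [-0.3 -0.1 -2.7] M [-0.11 -0.   -0.04] w 12.4 q [-0.64  0.36  1.9  -0.    0.87 -0.73] tilt [ 0.006 -0.004]
```

View pics/w14.png

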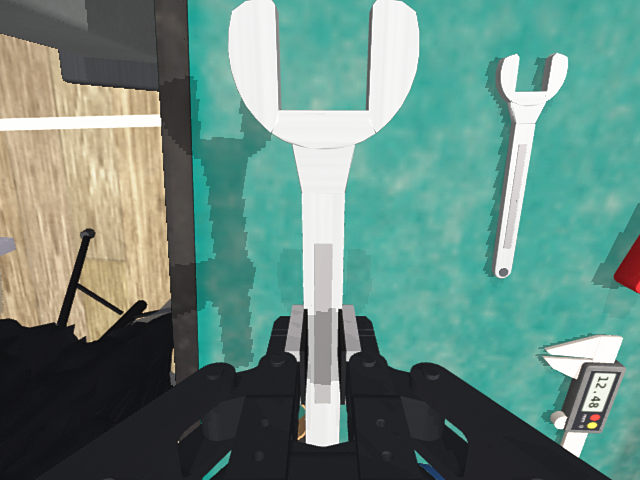

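View pics/s14.png

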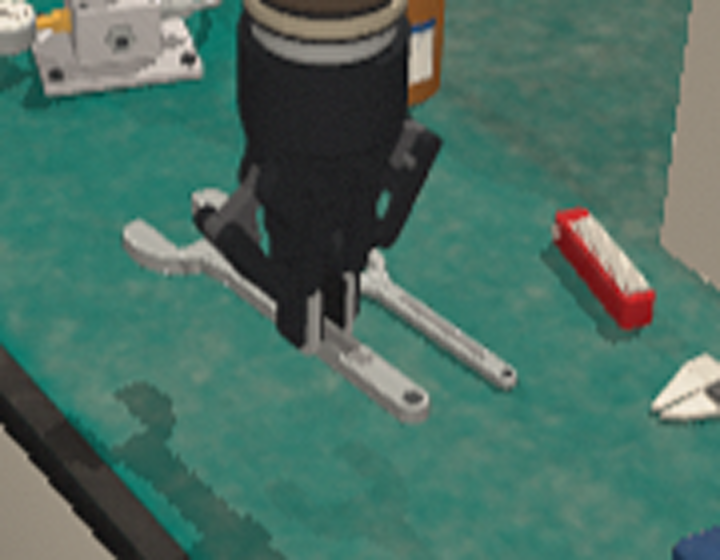

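Run:
```python
from h import *
c=bot.camera('wrist');s=bot.state();st()
T=R.from_quat(s["tcp_rot"]).as_matrix();p=np.array(s["tcp_pos"])
crop(c,220,0,210,200,4,'pics/w15.png')
from scipy.optimize import least_squares
Rm=cv2.Rodrigues(np.array(c["rvec"]))[0];o=-Rm.T@np.array(c["tvec"])
print("cam in tool",T.T@(o-p)); print("cam axis in tool",T.T@Rm.T[:,2])
def f(q,uv):
    P=[p+T@[q[0],q[1]+w,q[2]] for w in(-.0155,.0155)]
    return (proj(c,P)-uv).ravel()
r=least_squares(f,[0,0,-.087],args=(np.array([[278.5,110],[368,110.]]),),x_scale=.01);print(r.x,r.fun)
```

```text
t10.30 pos [ 466.1 -295.8   81.4] yaw(tool y) 4.82 F [-0.1  0.2 -2.8] M [-0.08  0.   -0.01] w 12.3 q [-0.64  0.36  1.91 -0.    0.87 -0.73] tilt [-0.001  0.001]
cam in tool [-0.14412424  0.0013057  -0.08308661]
cam axis in tool [0.94581309 0.00334102 0.32469437]
[-0.00795141  0.00203472 -0.08705541] [ 3.27914047e-05 -3.82989987e-02 -3.28180612e-05  3.83301205e-02]
```

View pics/w15.png

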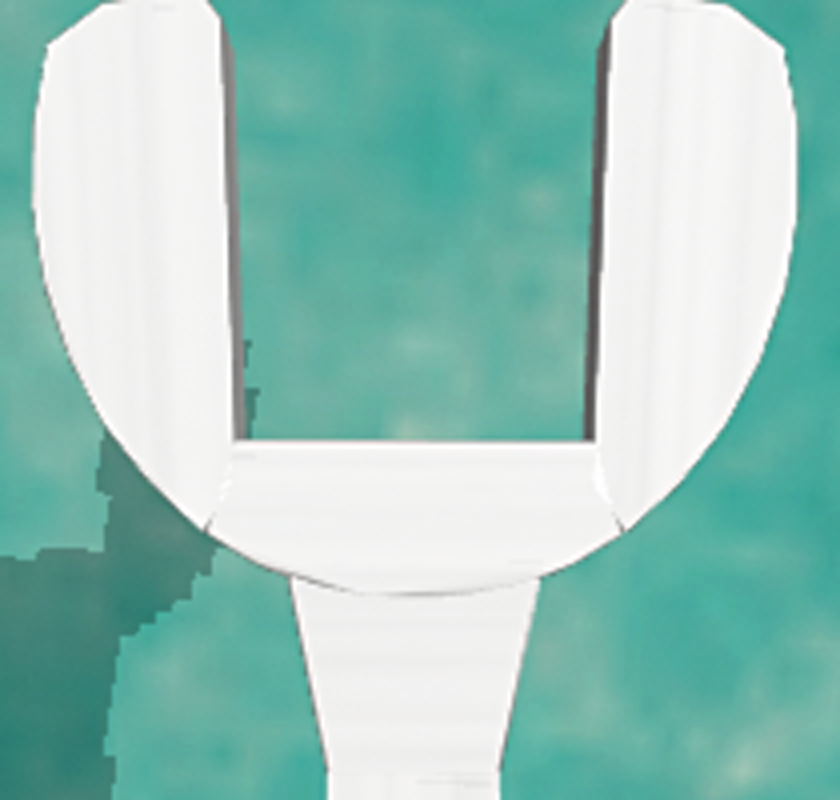

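```bash
python3 -m pendant '[{"fingers":5,"x":0,"y":0,"z":0,"wx":-0.089,"wy":0,"wz":0},{"fingers":5,"x":0,"y":0,"z":0,"wx":-0.089,"wy":0,"wz":0},{"fingers":5,"x":0,"y":25,"z":-20,"wx":0,"wy":0,"wz":0},{"fingers":5,"x":0,"y":35,"z":-32,"wx":0,"wy":0,"wz":0},{"fingers":5,"x":0,"y":35,"z":-32,"wx":0,"wy":0,"wz":0}]' 100 >/dev/null
python3 -m pendant '[{"fingers":5,"x":0,"y":35,"z":-32,"wx":0,"wy":0,"wz":0},{"fingers":5,"x":0,"y":35,"z":-32,"wx":0,"wy":0,"wz":0},{"fingers":5,"x":0,"y":35,"z":-32,"wx":0,"wy":0,"wz":0},{"fingers":5,"x":0,"y":12,"z":-14,"wx":0,"wy":0,"wz":0},{"fingers":5,"x":0,"y":0,"z":0,"wx":0,"wy":0,"wz":0}]' 100 >/dev/null
python3 -m pendant '[{"fingers":5,"x":0,"y":0,"z":0,"wx":0,"wy":0,"wz":0},{"fingers":5,"x":0,"y":0,"z":0,"wx":0,"wy":0,"wz":0},{"fingers":5,"x":0,"y":0,"z":0,"wx":0,"wy":0,"wz":0}]' 100 >/dev/null
python3 -c "
from h import *
st()
c=bot.camera('wrist');cv2.imwrite('pics/w16.png',c['pixels'][:,:,::-1]);st()
c=bot.camera('side');crop(c,240,150,180,140,4,'pics/s16.png');st()"
```

```text
t11.60 pos [620.3 -55.4  81.3] yaw(tool y) 14.90 F [ 0.4  0.3 -1.7] M [-0.08 -0.04 -0.  ] w 12.7 q [-0.16  0.48  1.73 -0.    0.93 -0.42] tilt [-0.002 -0.   ]
t11.65 pos [620.6 -55.4  81.6] yaw(tool y) 14.90 F [ 0.  -0.1 -1. ] M [-0.06  0.03 -0.05] w 12.4 q [-0.16  0.48  1.73 -0.    0.93 -0.42] tilt [-0.001 -0.   ]
t11.70 pos [620.8 -55.3  81.8] yaw(tool y) 14.91 F [-0.8 -0.5 -1.6] M [-0.06 -0.05  0.05] w 12.4 q [-0.16  0.48  1.73 -0.    0.93 -0.42] tilt [-0. -0.]
```

View pics/w16.png

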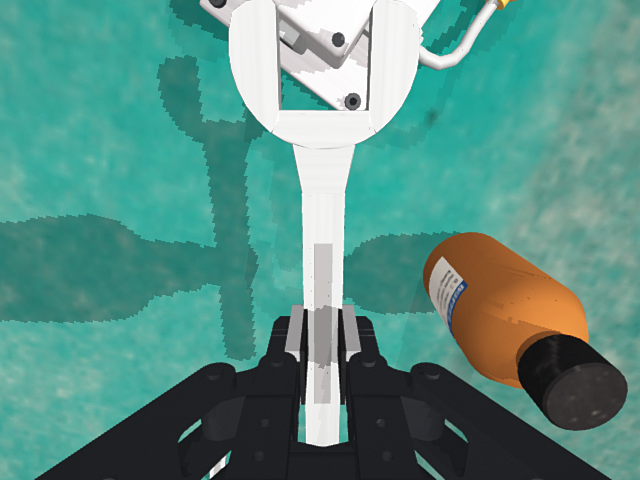

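View pics/s16.png

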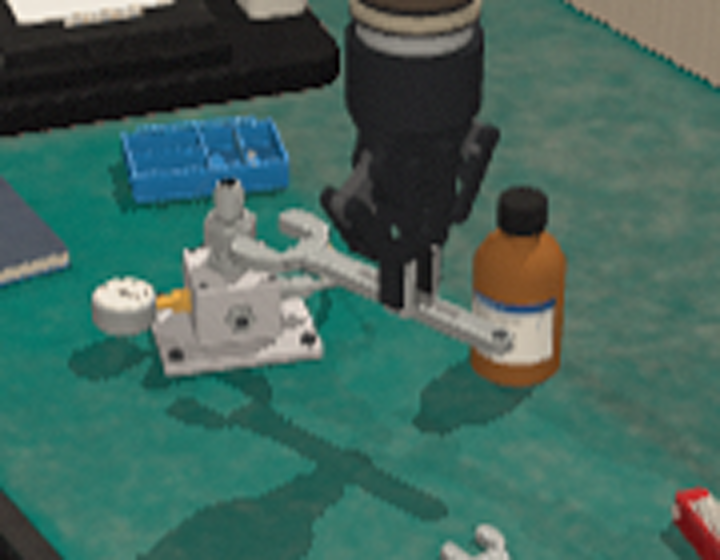

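```bash
python3 -m pendant '[{"fingers":5,"x":10,"y":0.8,"z":0,"wx":0,"wy":0,"wz":0},{"fingers":5,"x":0,"y":0,"z":-12,"wx":0,"wy":0,"wz":0},{"fingers":5,"x":0,"y":0,"z":0,"wx":0,"wy":0,"wz":0},{"fingers":5,"x":0,"y":0,"z":0,"wx":0,"wy":0,"wz":0},{"fingers":5,"x":0,"y":0,"z":0,"wx":0,"wy":0,"wz":0}]' 100 >/dev/null
python3 -c "
from h import *
st()
c=bot.camera('wrist');crop(c,200,0,240,180,3,'pics/w17.png');st()
c=bot.camera('side');crop(c,270,170,120,90,6,'pics/s17.png');st()"
```

```text
t12.20 pos [619.3 -42.   72.1] yaw(tool y) 15.05 F [ 0.4 -0.6 -1.8] M [-0.06 -0.05  0.  ] w 12.8 q [-0.14  0.49  1.74 -0.    0.91 -0.4 ] tilt [ 0. -0.]
t12.25 pos [619.4 -42.1  72.2] yaw(tool y) 15.03 F [ 0.  -0.5 -2.2] M [-0.06 -0.08  0.03] w 12.4 q [-0.14  0.49  1.74 -0.    0.91 -0.4 ] tilt [ 0.001 -0.   ]
t12.30 pos [619.4 -42.2  72.2] yaw(tool y) 15.02 F [ 0.4  0.3 -2.8] M [-0.05 -0.02  0.01] w 12.6 q [-0.14  0.49  1.74 -0.    0.91 -0.4 ] tilt [ 0.001 -0.   ]
```

View pics/w17.png

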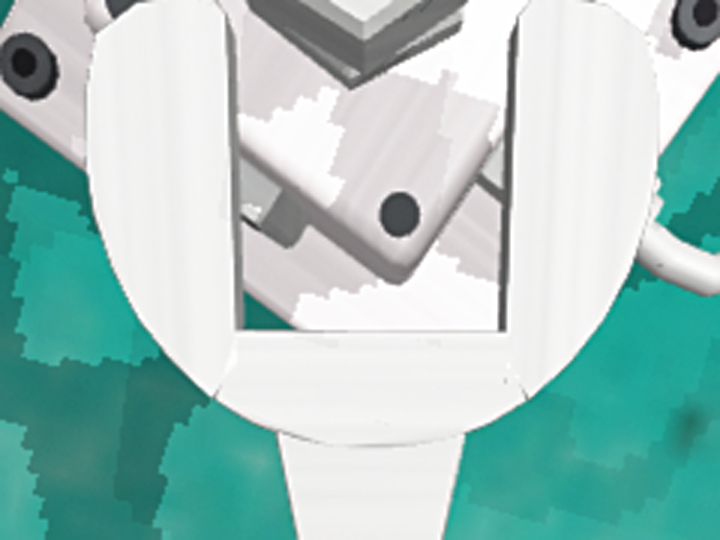

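View pics/s17.png

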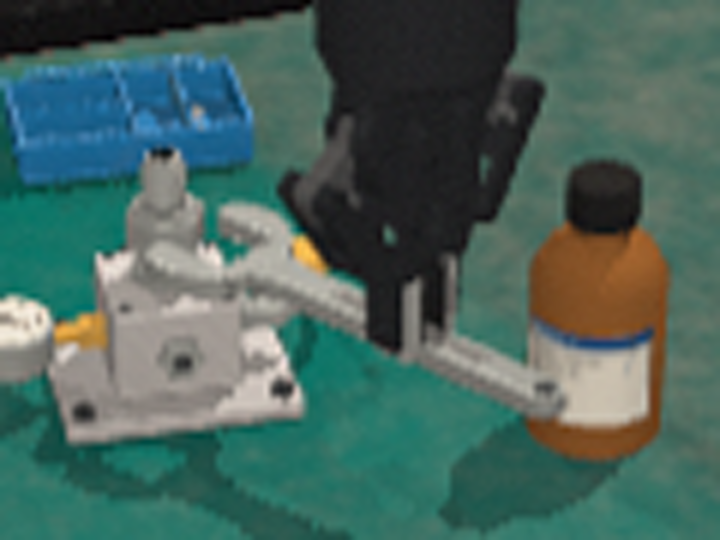

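```bash
python3 -m pendant '[{"fingers":5,"x":0,"y":-1,"z":0,"wx":0,"wy":0,"wz":0},{"fingers":5,"x":0,"y":0,"z":-4,"wx":0,"wy":0,"wz":0},{"fingers":5,"x":0,"y":0,"z":-4,"wx":0,"wy":0,"wz":0},{"fingers":5,"x":0,"y":0,"z":-4,"wx":0,"wy":0,"wz":0}]' 100 
python3 -c "
from h import *
st()
c=bot.camera('wrist');crop(c,200,0,240,180,3,'pics/w18.png');st()"
```

```text
clock: 12.7
tcp_pos: [0.6148, -0.0305, 0.0719]
tcp_rot: [0.43, 0.561, -0.43, 0.561]
contact_force: [0.3, -0.0, -2.0]
gripper_width: 0.0127
t12.70 pos [614.8 -30.5  71.9] yaw(tool y) 15.01 F [ 0.3 -0.  -2. ] M [-0.09 -0.02 -0.02] w 12.7 q [-0.12  0.48  1.76  0.    0.91 -0.38] tilt [-0.  0.]
t12.75 pos [614.6 -29.8  71.8] yaw(tool y) 15.03 F [-0.3  0.2 -2.3] M [-0.12 -0.04 -0.03] w 12.3 q [-0.12  0.48  1.76  0.    0.91 -0.38] tilt [-0.001  0.001]
```

View pics/w18.png

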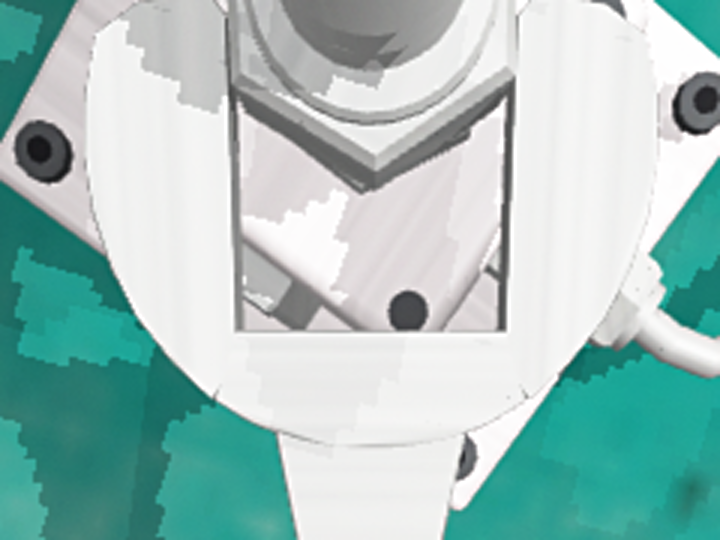

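```bash
python3 -m pendant '[{"fingers":5,"x":0,"y":0,"z":-5,"wx":0,"wy":0,"wz":0},{"fingers":5,"x":0,"y":0,"z":-5,"wx":0,"wy":0,"wz":0},{"fingers":5,"x":0,"y":0,"z":-4,"wx":0,"wy":0,"wz":0},{"fingers":5,"x":0,"y":0,"z":0,"wx":0,"wy":0,"wz":0},{"fingers":5,"x":0,"y":0,"z":0,"wx":0,"wy":0,"wz":0}]' 100 >/dev/null
python3 -c "
from h import *
st()
c=bot.camera('wrist');crop(c,200,0,240,180,3,'pics/w19.png');st()"
```

```text
t13.25 pos [611.4 -17.2  71.9] yaw(tool y) 15.04 F [ 0.4  0.  -2. ] M [-0.11 -0.04 -0.01] w 12.4 q [-0.1   0.47  1.77 -0.    0.9  -0.36] tilt [ 0. -0.]
t13.30 pos [611.5 -17.4  71.9] yaw(tool y) 15.02 F [ 0.6  0.  -2. ] M [-0.07 -0.04  0.05] w 12.6 q [-0.1   0.47  1.77 -0.    0.9  -0.36] tilt [ 0. -0.]
```

View pics/w19.png

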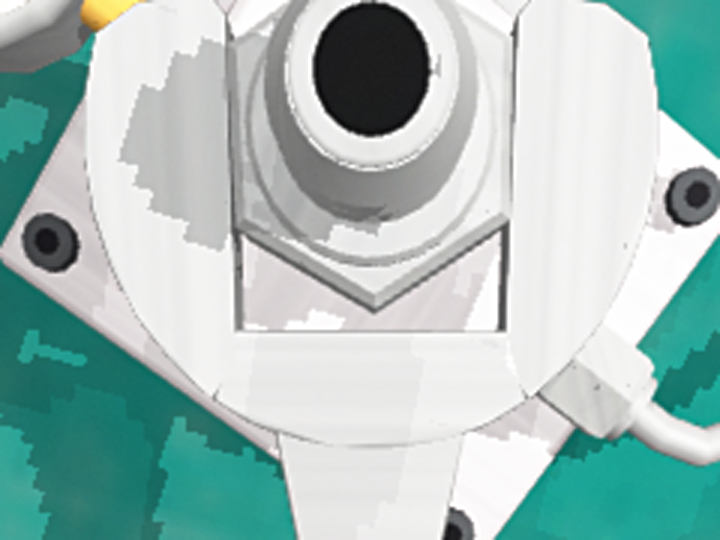

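```bash
python3 -m pendant '[{"fingers":5,"x":0,"y":0,"z":-1.8,"wx":0,"wy":0,"wz":0},{"fingers":5,"x":0,"y":-4.2,"z":-0.08,"wx":0.04,"wy":0,"wz":0},{"fingers":5,"x":0,"y":-5.25,"z":-0.13,"wx":0.05,"wy":0,"wz":0}]' 100 >/dev/null
python3 -c "
from h import *
st()"
python3 -m pendant '[{"fingers":5,"x":0,"y":-5.25,"z":-0.13,"wx":0.05,"wy":0,"wz":0}]' 100 >/dev/null
python3 -c "
from h import *
st()"
```

```text
t13.60 pos [601.9 -17.7  71.9] yaw(tool y) 9.76 F [ 0.6  1.4 -2.7] M [ 0.08 -0.21  0.18] w 12.2 q [-0.1   0.46  1.79  0.    0.89 -0.27] tilt [0.001 0.   ]
t13.70 pos [597.2 -18.3  72.2] yaw(tool y) 6.90 F [ 1.6  0.8 -1.8] M [ 0.15 -0.23  0.29] w 12.5 q [-0.1   0.45  1.8   0.    0.89 -0.22] tilt [0.002 0.   ]
```

```bash
python3 -m pendant '[{"fingers":5,"x":0.03,"y":-10.48,"z":-0.52,"wx":0.1,"wy":0,"wz":0},{"fingers":5,"x":0.03,"y":-10.48,"z":-0.52,"wx":0.1,"wy":0,"wz":0},{"fingers":5,"x":0.03,"y":-10.48,"z":-0.52,"wx":0.1,"wy":0,"wz":0}]' 100 >/dev/null
python3 -c "
from h import *
st()
c=bot.camera('wrist');crop(c,200,0,240,180,3,'pics/w20.png');st()"
```

```text
t14.00 pos [566.  -17.6  72.3] yaw(tool y) -10.37 F [ 1.9  2.8 -2.6] M [ 0.14 -0.22  0.38] w 12.4 q [-0.11  0.4   1.88  0.    0.86  0.07] tilt [ 0.003 -0.   ]
t14.05 pos [564.3 -17.2  71.9] yaw(tool y) -10.56 F [ 2.3 -0.1 -2.6] M [-0.07 -0.68  0.03] w 12.7 q [-0.11  0.4   1.88  0.    0.86  0.08] tilt [0.001 0.   ]
```

View pics/w20.png

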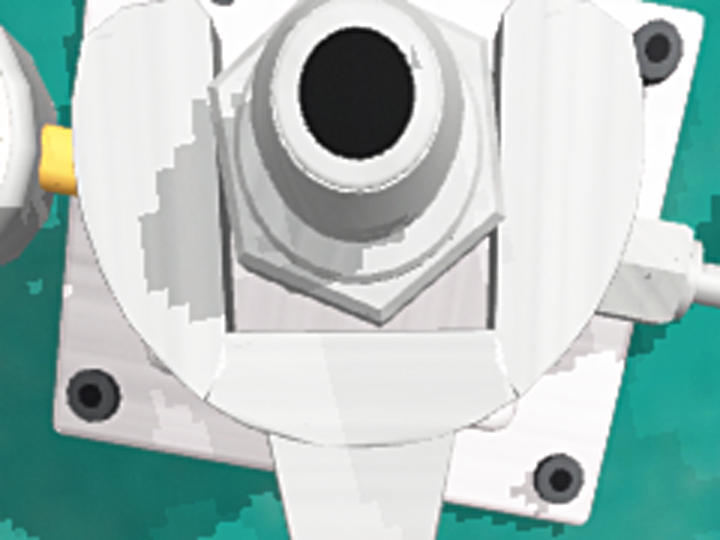

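```bash
python3 -m pendant '[{"fingers":5,"x":0.03,"y":-10.48,"z":-0.52,"wx":0.1,"wy":0,"wz":0},{"fingers":5,"x":0.03,"y":-10.48,"z":-0.52,"wx":0.1,"wy":0,"wz":0},{"fingers":5,"x":0.03,"y":-10.48,"z":-0.52,"wx":0.1,"wy":0,"wz":0}]' 100 >/dev/null
python3 -c "
from h import *
st()
c=bot.camera('wrist');crop(c,200,0,240,180,3,'pics/w21.png');st()"
```

```text
t14.35 pos [536.5  -7.8  72.2] yaw(tool y) -27.44 F [ 2.4  0.  -2. ] M [-0.04 -0.3   0.45] w 12.7 q [-0.1   0.35  1.95 -0.    0.84  0.38] tilt [ 0.003 -0.001]
t14.40 pos [535.   -7.   71.9] yaw(tool y) -27.63 F [ 2.5 -1.1 -2. ] M [-0.28 -0.54  0.03] w 12.3 q [-0.09  0.35  1.95  0.    0.84  0.39] tilt [ 0.001 -0.   ]
```

View pics/w21.png

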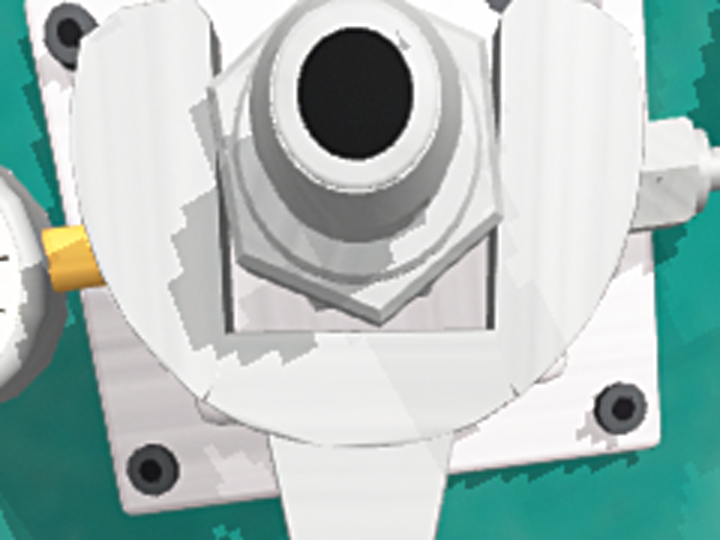

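```bash
python3 -m pendant '[{"fingers":5,"x":0.03,"y":-10.48,"z":-0.52,"wx":0.1,"wy":0,"wz":0},{"fingers":5,"x":0.03,"y":-10.48,"z":-0.52,"wx":0.1,"wy":0,"wz":0},{"fingers":5,"x":0.03,"y":-10.48,"z":-0.52,"wx":0.1,"wy":0,"wz":0},{"fingers":5,"x":0.03,"y":-10.48,"z":-0.52,"wx":0.1,"wy":0,"wz":0}]' 100 >/dev/null
python3 -c "
from h import *
st()"
python3 -m pendant '[{"fingers":5,"x":0.03,"y":-10.48,"z":-0.52,"wx":0.1,"wy":0,"wz":0},{"fingers":5,"x":0.03,"y":-10.48,"z":-0.52,"wx":0.1,"wy":0,"wz":0},{"fingers":5,"x":0,"y":0,"z":0,"wx":0,"wy":0,"wz":0}]' 100 >/dev/null
python3 -c "
from h import *
st()
c=bot.camera('wrist');crop(c,200,0,240,180,3,'pics/w22.png');st();np.save('c22.npy',c,allow_pickle=True)"
```

```text
t14.80 pos [503.8  18.   72. ] yaw(tool y) -50.27 F [ 1.2 -1.3 -2.4] M [-0.31 -0.21  0.4 ] w 12.3 q [-0.05  0.3   2.02 -0.    0.82  0.83] tilt [ 0.002 -0.002]
t15.10 pos [491.8  35.8  71.9] yaw(tool y) -61.50 F [ 0.9 -3.  -2. ] M [-0.44 -0.06  0.21] w 12.8 q [-0.01  0.28  2.05 -0.    0.81  1.06] tilt [ 0.001 -0.001]
t15.15 pos [491.8  35.6  71.9] yaw(tool y) -61.45 F [ 1.5 -2.7 -2.4] M [-0.38 -0.02  0.29] w 12.5 q [-0.02  0.28  2.05 -0.    0.81  1.06] tilt [ 0.001 -0.001]
```

View pics/w22.png

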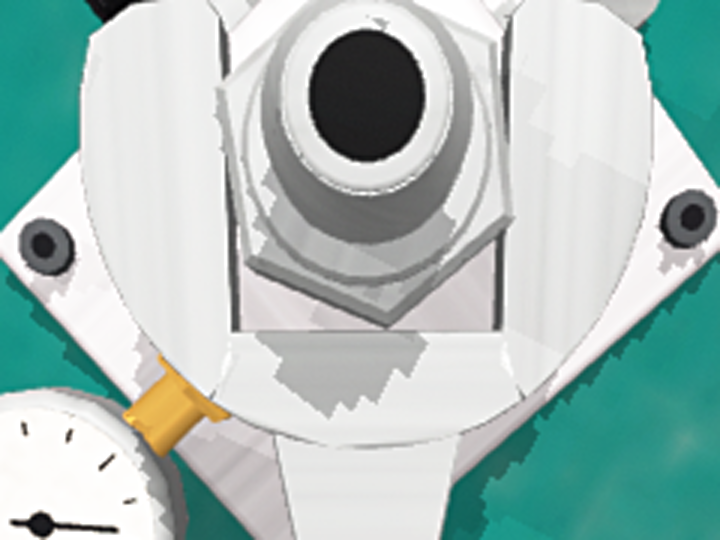

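Run:
```python
from h import *
c=np.load('c22.npy',allow_pickle=True).item()
crop(c,265,25,115,90,7,"pics/w23.png")
```

```text
(no output)
```

View pics/w23.png

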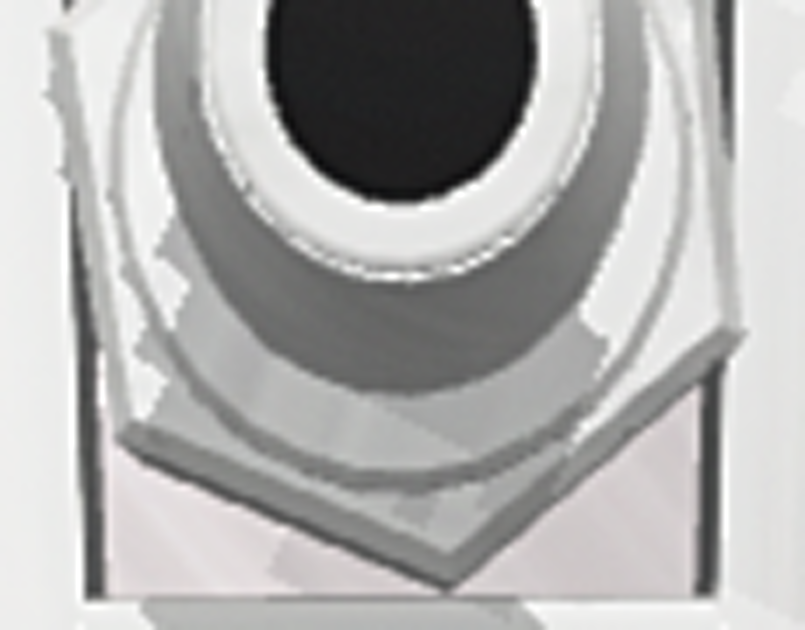

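```bash
cat >> h.py <<'E'
def edges(c,pts,k,off,z=.083):
    P=np.array([ray(c,(np.array(p)+.5)/k-.5+np.array(off),z)[:2] for p in pts])
    for i in range(len(P)-1):
        d=P[i+1]-P[i]; a=np.degrees(np.arctan2(d[1],d[0])); print("edge len %.1f dir %.1f mod60 %.2f"%(np.hypot(*d)*1e3,a,a%60))
E
python3 - <<'E'
from h import *
c=np.load('c22.npy',allow_pickle=True).item()
edges(c,[(65,30),(125,422),(450,552),(732,330)],7,(265,25))
c=np.load('cam_ft.npy',allow_pickle=True).item()
print("ft"); edges(c,[(281,290),(387,235),(495,290)],4,(230,200))
edges(c,[(281,290),(495,290)],4,(230,200))
E
```

```text
edge len 16.3 dir -144.0 mod60 36.05
edge len 16.3 dir -81.9 mod60 38.15
edge len 16.2 dir -25.1 mod60 34.90
ft
edge len 16.3 dir -76.0 mod60 43.96
edge len 16.6 dir -133.4 mod60 46.65
edge len 28.9 dir -104.9 mod60 15.05
```

```bash
python3 -m pendant '[{"fingers":5,"x":0.03,"y":-10.48,"z":-0.52,"wx":0.1,"wy":0,"wz":0},{"fingers":5,"x":0.03,"y":-10.48,"z":-0.52,"wx":0.1,"wy":0,"wz":0},{"fingers":5,"x":0.03,"y":-8.39,"z":-0.34,"wx":0.08,"wy":0,"wz":0},{"fingers":5,"x":0,"y":0,"z":0,"wx":0,"wy":0,"wz":0},{"fingers":5,"x":0,"y":0,"z":0,"wx":0,"wy":0,"wz":0}]' 100 >/dev/null
python3 -c "
from h import *
st()
c=bot.camera('wrist');crop(c,265,25,115,90,7,'pics/w24.png');st();np.save('c24.npy',c,allow_pickle=True)"
```

```text
t15.65 pos [481.4  63.   71.5] yaw(tool y) -77.59 F [-0.4 -1.7 -1.6] M [-0.37 -0.05  0.27] w 11.9 q [ 0.04  0.27  2.06 -0.    0.81  1.4 ] tilt [-0. -0.]
t15.70 pos [481.4  63.   71.5] yaw(tool y) -77.64 F [ 1.3 -1.8 -1.9] M [-0.35 -0.08  0.29] w 12.7 q [ 0.04  0.27  2.06 -0.    0.81  1.4 ] tilt [ 0. -0.]
```

View pics/w24.png

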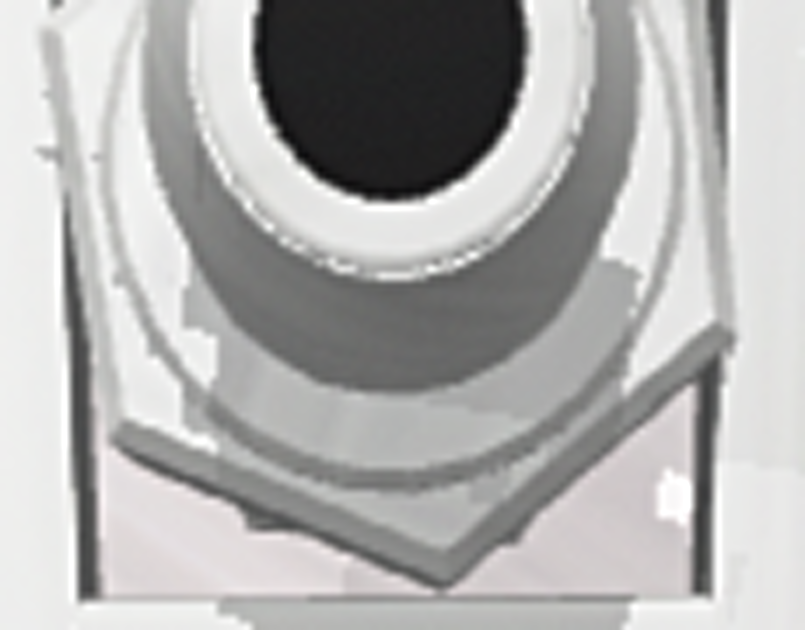

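Run:
```python
from h import *
c=np.load('c24.npy',allow_pickle=True).item()
edges(c,[(55,30),(117,422),(443,552),(725,328)],7,(265,25))
```

```text
edge len 16.2 dir -159.8 mod60 20.22
edge len 16.3 dir -97.9 mod60 22.11
edge len 16.2 dir -41.0 mod60 19.05
```

Run:
```python
from h import *
c=np.load('c24.npy',allow_pickle=True).item()
crop(c,225,0,200,120,4,'pics/w25.png')
```

```text
(no output)
```

View pics/w25.png

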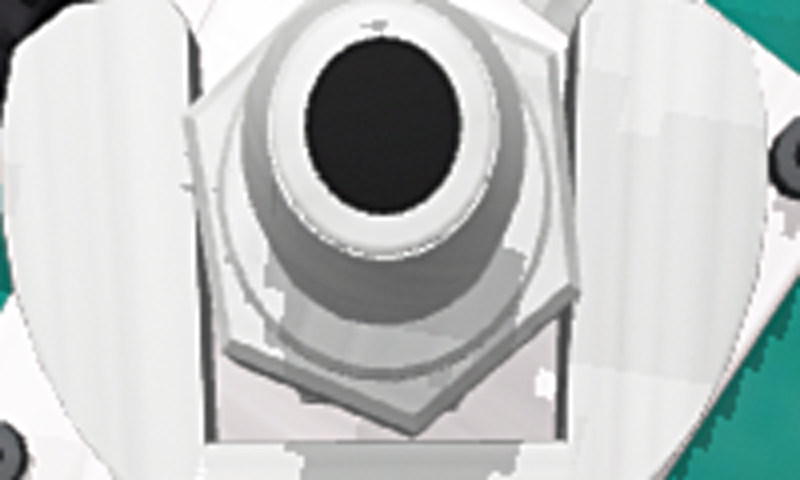

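```bash
python3 -m pendant '[{"fingers":5,"x":0,"y":-6.3,"z":-0.19,"wx":0.06,"wy":0,"wz":0},{"fingers":5,"x":0,"y":0,"z":0,"wx":0,"wy":0,"wz":0},{"fingers":5,"x":0,"y":0,"z":0,"wx":0,"wy":0,"wz":0}]' 100 >/dev/null
python3 -c "
from h import *
st()
c=bot.camera('wrist');crop(c,265,25,115,90,7,'pics/w26.png');st();np.save('c26.npy',c,allow_pickle=True)"
```

```text
t16.00 pos [480.2  69.3  71.5] yaw(tool y) -81.12 F [ 1.1 -2.8 -0.7] M [-0.4  -0.1   0.29] w 12.7 q [ 0.05  0.27  2.07 -0.    0.81  1.47] tilt [ 0. -0.]
t16.05 pos [480.2  69.4  71.5] yaw(tool y) -81.15 F [-0.  -2.3 -0.7] M [-0.38 -0.09  0.3 ] w 12.4 q [ 0.05  0.27  2.07 -0.    0.81  1.47] tilt [ 0. -0.]
```

View pics/w26.png

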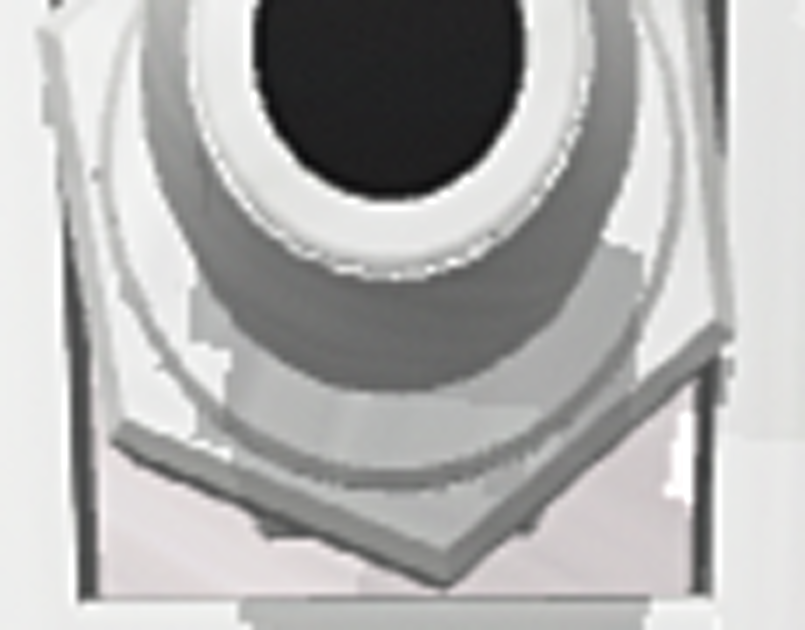

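```bash
python3 -m pendant '[{"fingers":5,"x":0,"y":6.82,"z":-0.22,"wx":-0.065,"wy":0,"wz":0},{"fingers":5,"x":0,"y":6.82,"z":-0.22,"wx":-0.065,"wy":0,"wz":0},{"fingers":5,"x":0,"y":0,"z":0,"wx":0,"wy":0,"wz":0},{"fingers":5,"x":0,"y":0,"z":0,"wx":0,"wy":0,"wz":0}]' 100 >/dev/null
python3 -c "
from h import *
st()
c=bot.camera('wrist');crop(c,225,0,200,120,4,'pics/w27.png');st();np.save('c27.npy',c,allow_pickle=True)"
```

```text
t16.45 pos [483.   56.8  71.5] yaw(tool y) -73.92 F [ 0.5  0.5 -0.8] M [ 0.07 -0.07  0.05] w 12.3 q [0.03 0.27 2.06 0.   0.81 1.32] tilt [0.    0.001]
t16.50 pos [483.   56.8  71.5] yaw(tool y) -73.88 F [ 0.9  1.  -2.2] M [ 0.1  -0.06  0.1 ] w 12.3 q [0.03 0.27 2.06 0.   0.81 1.32] tilt [0.    0.001]
```

View pics/w27.png

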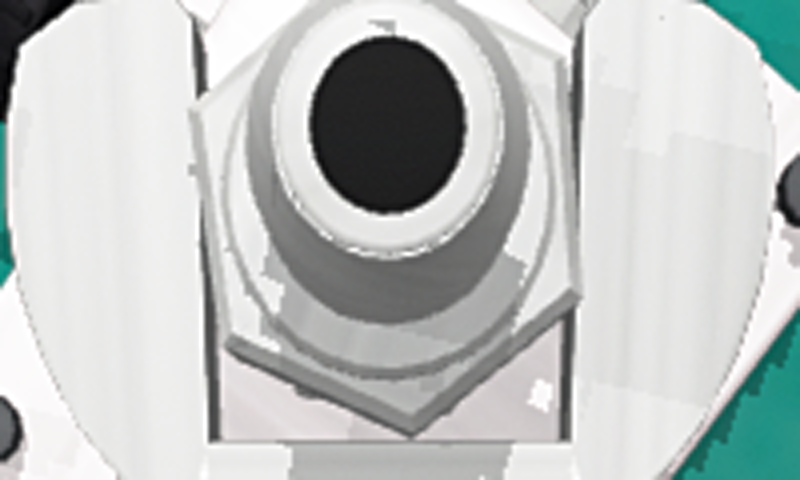

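Run:
```python
from h import *
c=np.load('c27.npy',allow_pickle=True).item()
crop(c,265,25,115,90,7,'pics/w28.png')
for n,off in (('c24.npy',0),('c27.npy',0)):
    c=np.load(n,allow_pickle=True).item()
    print(n)
    # jaw outer features: throat corners
c=np.load('c24.npy',allow_pickle=True).item(); edges(c,[(190,60),(206,438),(567,438),(580,50)],4,(225,0),.08)
c=np.load('c27.npy',allow_pickle=True).item(); edges(c,[(196,60),(210,438),(571,438),(583,50)],4,(225,0),.08)
```

```text
c24.npy
c27.npy
edge len 28.0 dir -167.3 mod60 12.73
edge len 30.8 dir -77.5 mod60 42.46
edge len 28.7 dir 12.6 mod60 12.60
edge len 28.0 dir -163.9 mod60 16.13
edge len 30.8 dir -73.9 mod60 46.13
edge len 28.7 dir 16.5 mod60 16.48
```

View pics/w28.png

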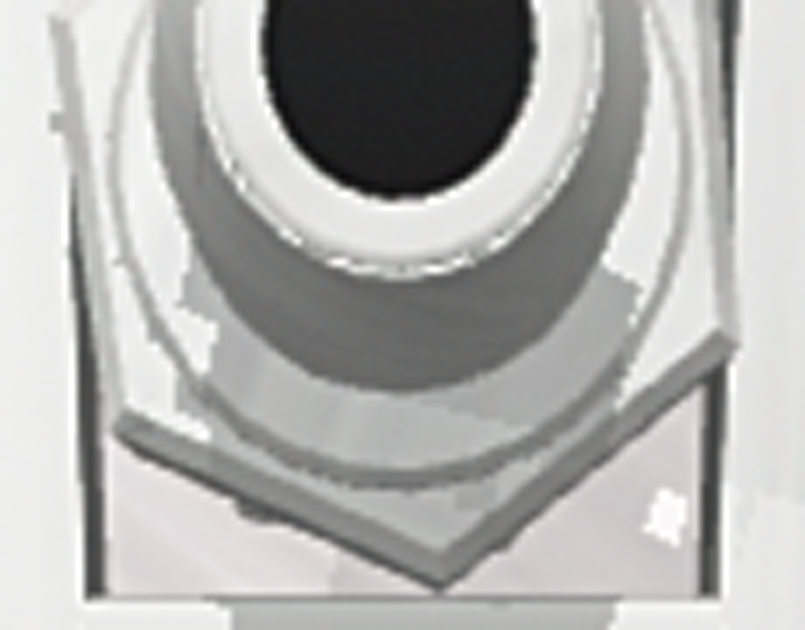

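Run:
```python
from h import *
c=np.load('c26.npy',allow_pickle=True).item()
edges(c,[(48,33),(115,422),(445,552),(724,325)],7,(265,25))
c=np.load('c27.npy',allow_pickle=True).item()
edges(c,[(60,20),(118,412),(440,550),(727,335)],7,(265,25))
```

```text
edge len 16.2 dir -162.5 mod60 17.54
edge len 16.5 dir -101.2 mod60 18.81
edge len 16.2 dir -43.8 mod60 16.19
edge len 16.2 dir -156.7 mod60 23.29
edge len 16.2 dir -95.6 mod60 24.40
edge len 16.2 dir -38.9 mod60 21.11
```

```bash
python3 -m pendant '[{"fingers":5,"x":0,"y":-6.82,"z":-0.22,"wx":0.065,"wy":0,"wz":0},{"fingers":5,"x":0,"y":-6.82,"z":-0.22,"wx":0.065,"wy":0,"wz":0},{"fingers":5,"x":0,"y":0,"z":0,"wx":0,"wy":0,"wz":0},{"fingers":5,"x":0,"y":0,"z":0,"wx":0,"wy":0,"wz":0}]' 100 >/dev/null
python3 -c "
from h import *
st()
c=bot.camera('wrist');crop(c,265,25,115,90,7,'pics/w29.png');st();np.save('c29.npy',c,allow_pickle=True)"
```

```text
t16.90 pos [480.1  69.5  71.5] yaw(tool y) -81.12 F [ 1.8 -2.2 -1.5] M [-0.39 -0.17  0.3 ] w 12.5 q [ 0.05  0.27  2.07 -0.    0.81  1.47] tilt [ 0.    -0.001]
t16.95 pos [480.2  69.5  71.5] yaw(tool y) -81.15 F [ 0.6 -2.1 -1.6] M [-0.37 -0.18  0.25] w 12.5 q [ 0.05  0.27  2.07 -0.    0.81  1.47] tilt [ 0. -0.]
```

View pics/w29.png

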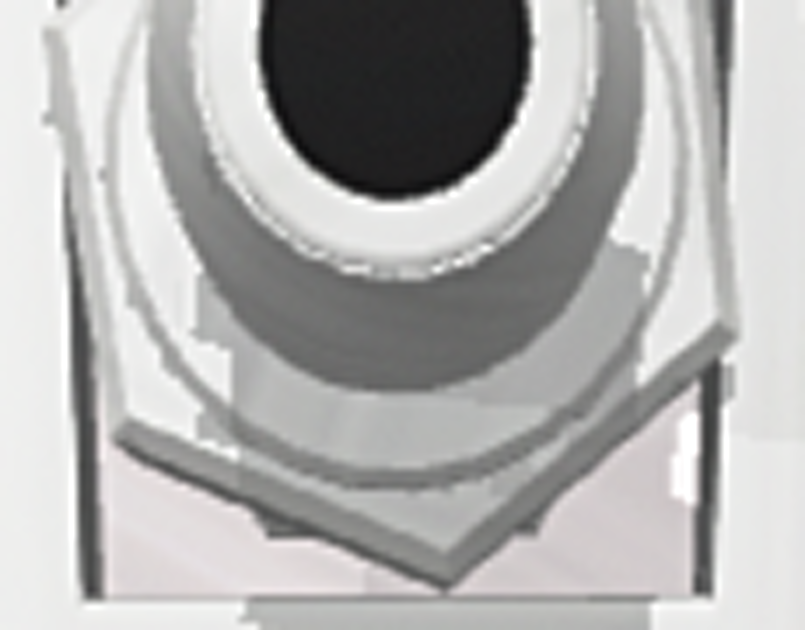

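```bash
python3 -m pendant '[{"fingers":5,"x":0,"y":0,"z":1.5,"wx":0,"wy":0,"wz":0},{"fingers":5,"x":0,"y":0,"z":1.5,"wx":0,"wy":0,"wz":0}]' 100 >/dev/null
python3 -c "
from h import *
st()"
python3 -m pendant '[{"fingers":5,"x":0,"y":2.15,"z":1.5,"wx":-0.02,"wy":0,"wz":0},{"fingers":5,"x":0,"y":2.15,"z":1.5,"wx":-0.02,"wy":0,"wz":0},{"fingers":5,"x":0,"y":2.2,"z":1.5,"wx":-0.02,"wy":0,"wz":0}]' 100 >/dev/null
python3 -c "
from h import *
st()
c=bot.camera('wrist');crop(c,225,0,200,120,4,'pics/w30.png');st();np.save('c30.npy',c,allow_pickle=True)"
```

```text
t17.15 pos [480.   69.4  72.3] yaw(tool y) -81.24 F [ 8.6 -0.7 -2.9] M [-0.06 -1.02  0.34] w 12.4 q [0.05 0.26 2.07 0.   0.8  1.47] tilt [0.007 0.001]
t17.45 pos [479.3  63.1  73.3] yaw(tool y) -77.85 F [ 9.4  3.4 -4.2] M [ 0.47 -1.18  0.19] w 12.3 q [0.04 0.26 2.08 0.   0.8  1.4 ] tilt [0.012 0.003]
t17.50 pos [478.7  62.9  73.1] yaw(tool y) -77.82 F [ 8.7  3.  -3.4] M [ 0.45 -1.25  0.23] w 12.4 q [0.04 0.26 2.08 0.   0.8  1.4 ] tilt [0.011 0.003]
```

View pics/w30.png

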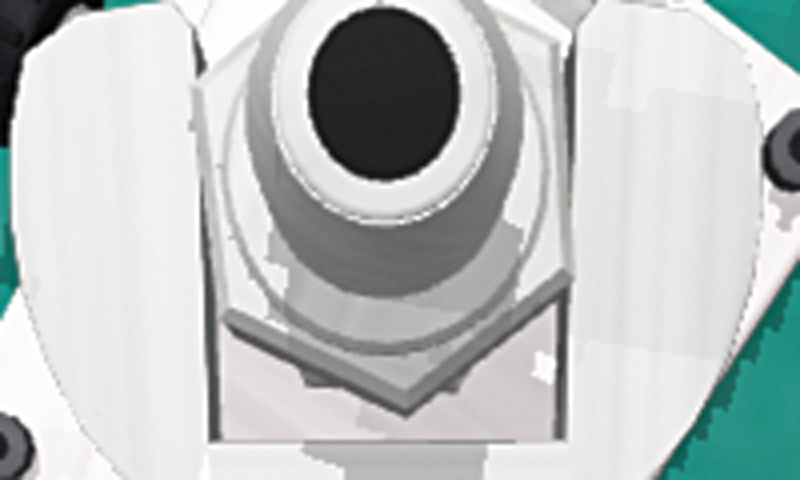

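```bash
python3 - <<'E'
from h import *
c=np.load('c30.npy',allow_pickle=True).item()
edges(c,[(198,88),(230,316),(404,398),(570,275)],4,(225,0))
edges(c,[(200,50),(212,438),(562,438),(577,50)],4,(225,0),.08)
E
python3 -m pendant '[{"fingers":5,"x":0,"y":0,"z":3,"wx":0,"wy":0,"wz":0},{"fingers":5,"x":0,"y":0,"z":3,"wx":0,"wy":0,"wz":0},{"fingers":5,"x":0,"y":0,"z":3,"wx":0,"wy":0,"wz":0}]' 100 >/dev/null
python3 -c "
from h import *
st()
c=bot.camera('wrist');crop(c,225,0,200,120,4,'pics/w31.png');st();np.save('c31.npy',c,allow_pickle=True)"
```

```text
edge len 16.8 dir -161.0 mod60 19.02
edge len 15.8 dir -101.4 mod60 18.58
edge len 16.6 dir -43.2 mod60 16.79
edge len 29.4 dir -168.1 mod60 11.93
edge len 30.5 dir -77.8 mod60 42.20
edge len 29.4 dir 11.9 mod60 11.88
t17.80 pos [464.6  60.6  71.7] yaw(tool y) -77.88 F [-0.4 -0.3 -2.2] M [-0.09  0.11 -0.05] w 12.5 q [0.04 0.24 2.1  0.   0.8  1.39] tilt [-0.001  0.001]
t17.85 pos [462.8  60.3  71. ] yaw(tool y) -77.87 F [ 0.2 -0.4 -1.9] M [-0.09  0.06 -0.07] w 12.4 q [0.04 0.24 2.1  0.   0.8  1.39] tilt [-0.004  0.001]
```

View pics/w31.png

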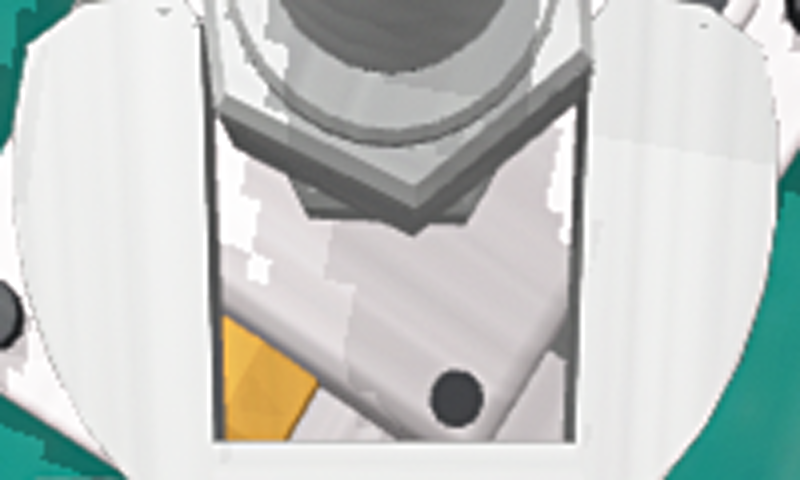

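```bash
python3 - <<'E'
from h import *
c=np.load('c31.npy',allow_pickle=True).item()
edges(c,[(220,98),(413,187),(590,55)],4,(225,0))
E
python3 -m pendant '[{"fingers":5,"x":0,"y":0,"z":10,"wx":0,"wy":0,"wz":0},{"fingers":5,"x":0,"y":0,"z":25,"wx":0,"wy":0,"wz":0},{"fingers":5,"x":0,"y":0,"z":25,"wx":0,"wy":0,"wz":0},{"fingers":5,"x":0,"y":0,"z":0,"wx":0,"wy":0,"wz":0}]' 100 >/dev/null
python3 -c "
from h import *
st()
bot.camera('wrist')
c=bot.camera('wrist');cv2.imwrite('pics/w32.png',c['pixels'][:,:,::-1]);st();np.save('c32.npy',c,allow_pickle=True)
c=bot.camera('side');cv2.imwrite('pics/s32.png',c['pixels'][:,:,::-1])"
```

```text
edge len 16.3 dir -100.1 mod60 19.88
edge len 16.4 dir -44.2 mod60 15.82
t18.25 pos [399.   47.2  69.5] yaw(tool y) -77.85 F [-0.7  0.3 -3.1] M [-0.03  0.16  0.  ] w 12.0 q [0.01 0.13 2.24 0.   0.78 1.37] tilt [-0.01  0.  ]
t18.35 pos [404.5  47.4  71. ] yaw(tool y) -77.85 F [ 0.8 -0.3 -2.6] M [-0.01  0.08 -0.03] w 12.1 q [0.01 0.14 2.24 0.   0.77 1.37] tilt [-0.002  0.   ]
```

View pics/w32.png

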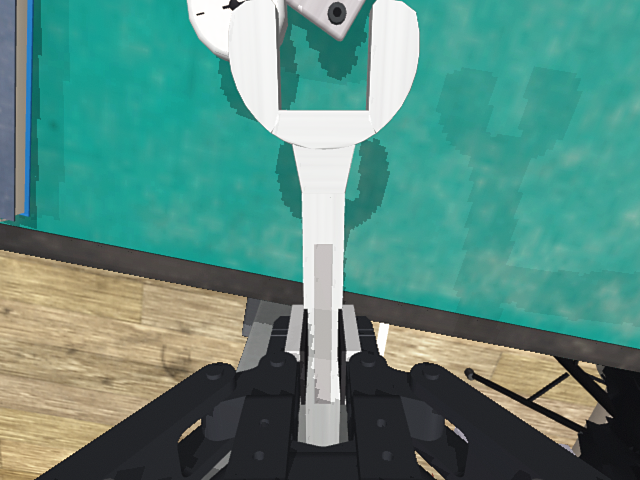

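View pics/s32.png

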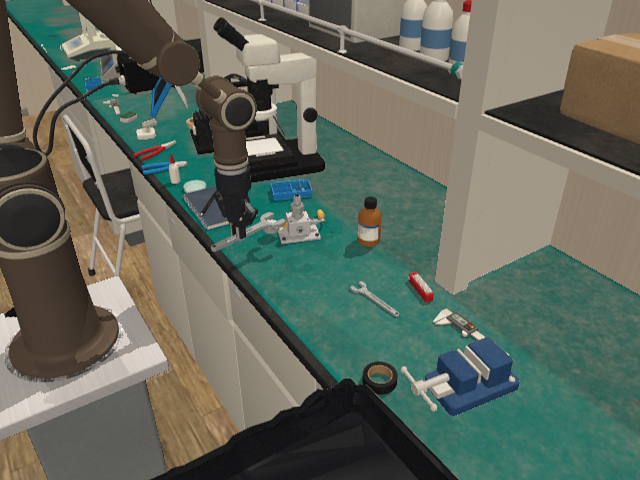

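```bash
python3 -m pendant '[{"fingers":5,"x":0,"y":30,"z":-10,"wx":0,"wy":0,"wz":0},{"fingers":5,"x":0,"y":40,"z":-15,"wx":0,"wy":0,"wz":0},{"fingers":5,"x":0,"y":40,"z":-15,"wx":0,"wy":0,"wz":0},{"fingers":5,"x":0,"y":40,"z":-15,"wx":0,"wy":0,"wz":0},{"fingers":5,"x":0,"y":18.6,"z":-6,"wx":0,"wy":0,"wz":0}]' 100 >/dev/null
python3 -m pendant '[{"fingers":5,"x":0,"y":0,"z":0,"wx":-0.136,"wy":0,"wz":0},{"fingers":5,"x":0,"y":0,"z":0,"wx":-0.136,"wy":0,"wz":0},{"fingers":5,"x":0,"y":0,"z":0,"wx":-0.136,"wy":0,"wz":0},{"fingers":5,"x":0,"y":0,"z":0,"wx":-0.136,"wy":0,"wz":0},{"fingers":5,"x":0,"y":0,"z":0,"wx":-0.136,"wy":0,"wz":0}]' 100 >/dev/null
python3 -m pendant '[{"fingers":5,"x":0,"y":0,"z":0,"wx":-0.136,"wy":0,"wz":0},{"fingers":5,"x":0,"y":0,"z":0,"wx":-0.136,"wy":0,"wz":0},{"fingers":5,"x":0,"y":0,"z":0,"wx":-0.136,"wy":0,"wz":0},{"fingers":5,"x":0,"y":0,"z":0,"wx":-0.136,"wy":0,"wz":0},{"fingers":5,"x":0,"y":0,"z":0,"wx":-0.136,"wy":0,"wz":0}]' 100 >/dev/null
python3 -m pendant '[{"fingers":5,"x":30,"y":0,"z":0,"wx":0,"wy":0,"wz":0},{"fingers":5,"x":20,"y":0,"z":0,"wx":0,"wy":0,"wz":0},{"fingers":5,"x":0,"y":0,"z":0,"wx":0,"wy":0,"wz":0},{"fingers":5,"x":0,"y":0,"z":0,"wx":0,"wy":0,"wz":0}]' 100 >/dev/null
python3 -c "
from h import *
st()
c=bot.camera('wrist');cv2.imwrite('pics/w33.png',c['pixels'][:,:,::-1]);st()
c=bot.camera('side');crop(c,230,150,160,120,5,'pics/s33.png');st()"
```

```text
t20.30 pos [ 501.4 -104.1   21.2] yaw(tool y) 0.13 F [ 0.   0.7 -1.9] M [-0.13 -0.04  0.01] w 12.5 q [-0.29  0.4   2.01  0.    0.72 -0.29] tilt [-0.001  0.   ]
t20.35 pos [ 502.3 -104.4   22. ] yaw(tool y) 0.13 F [ 0.9 -0.6 -2.5] M [-0.13 -0.04 -0.02] w 12.3 q [-0.29  0.4   2.01  0.    0.72 -0.29] tilt [ 0.001 -0.   ]
t20.40 pos [ 502.7 -104.6   22.5] yaw(tool y) 0.12 F [ 0.5  0.2 -0.6] M [-0.07 -0.01 -0.01] w 12.1 q [-0.29  0.4   2.01  0.    0.72 -0.29] tilt [ 0.002 -0.001]
```

View pics/w33.png

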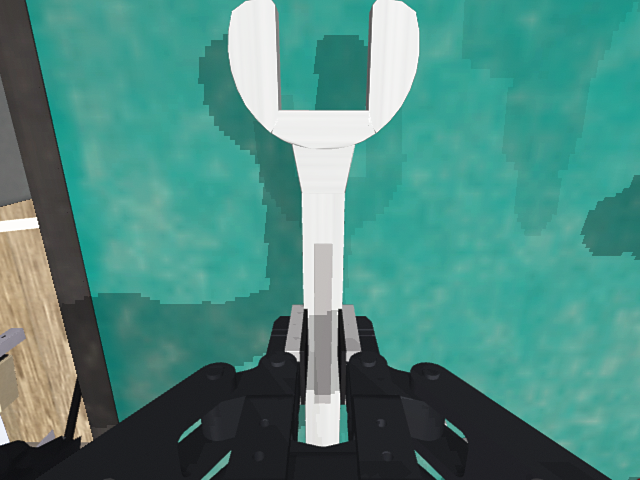

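View pics/s33.png

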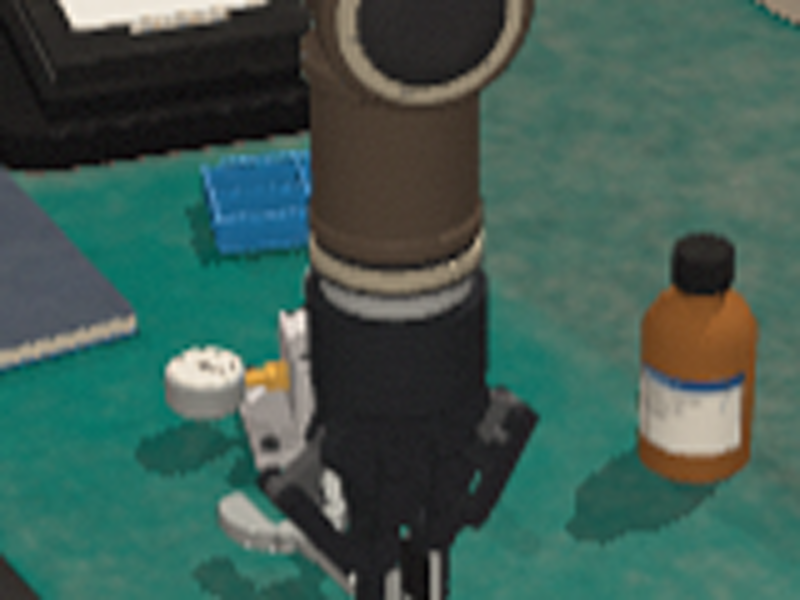

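```bash
python3 -m pendant '[{"fingers":5,"x":8,"y":0,"z":0,"wx":0,"wy":0,"wz":0},{"fingers":5,"x":7,"y":0,"z":0,"wx":0,"wy":0,"wz":0},{"fingers":5,"x":0,"y":0,"z":0,"wx":0,"wy":0,"wz":0},{"fingers":5,"x":0,"y":0,"z":0,"wx":0,"wy":0,"wz":0},{"fingers":5,"x":0,"y":0,"z":0,"wx":0,"wy":0,"wz":0}]' 100 >/dev/null
python3 -c "
from h import *
st()"
python3 -m pendant '[{"fingers":5,"x":2,"y":0,"z":0,"wx":0,"wy":0,"wz":0},{"fingers":5,"x":1,"y":0,"z":0,"wx":0,"wy":0,"wz":0},{"fingers":5,"x":0,"y":0,"z":0,"wx":0,"wy":0,"wz":0},{"fingers":5,"x":0,"y":0,"z":0,"wx":0,"wy":0,"wz":0}]' 100 >/dev/null
python3 -c "
from h import *
st()"
```

```text
t20.90 pos [ 501.5 -104.4    6.5] yaw(tool y) 0.12 F [-0.   0.4 -2.3] M [-0.12 -0.02  0.02] w 12.4 q [-0.29  0.43  2.02 -0.    0.69 -0.29] tilt [ 0. -0.]
t21.30 pos [ 501.4 -104.4    3.4] yaw(tool y) 0.11 F [ 0.8 -0.7 -2.1] M [-0.12 -0.   -0.04] w 12.4 q [-0.29  0.44  2.02  0.    0.69 -0.29] tilt [-0.  0.]
```

```bash
python3 -m pendant '[{"fingers":5,"x":1,"y":0,"z":0,"wx":0,"wy":0,"wz":0},{"fingers":5,"x":0,"y":0,"z":0,"wx":0,"wy":0,"wz":0},{"fingers":5,"x":0,"y":0,"z":0,"wx":0,"wy":0,"wz":0}]' 100 >/dev/null
python3 -c "
from h import *
st()"
python3 -m pendant '[{"fingers":5,"x":0.6,"y":0,"z":0,"wx":0,"wy":0,"wz":0},{"fingers":5,"x":0,"y":0,"z":0,"wx":0,"wy":0,"wz":0},{"fingers":5,"x":0,"y":0,"z":0,"wx":0,"wy":0,"wz":0}]' 100 >/dev/null
python3 -c "
from h import *
st()"
```

```text
t21.60 pos [ 501.6 -104.4    2.5] yaw(tool y) 0.11 F [ 0.5 -0.2 -0.6] M [-0.03 -0.03 -0.  ] w 12.6 q [-0.29  0.44  2.02  0.    0.69 -0.29] tilt [ 0. -0.]
t21.90 pos [ 501.6 -104.4    2.2] yaw(tool y) 0.11 F [-1.5 -0.1  3.6] M [-0.    0.2   0.01] w 12.3 q [-0.29  0.44  2.02 -0.    0.69 -0.29] tilt [ 0. -0.]
```

```bash
python3 -m pendant '[{"fingers":16,"x":0,"y":0,"z":0,"wx":0,"wy":0,"wz":0},{"fingers":22,"x":0,"y":0,"z":0,"wx":0,"wy":0,"wz":0},{"fingers":32,"x":0,"y":0,"z":0,"wx":0,"wy":0,"wz":0},{"fingers":36,"x":0,"y":0,"z":0,"wx":0,"wy":0,"wz":0},{"fingers":36,"x":-10,"y":0,"z":0,"wx":0,"wy":0,"wz":0}]' 20 >/dev/null
python3 -m pendant '[{"fingers":36,"x":-45,"y":0,"z":0,"wx":0,"wy":0,"wz":0},{"fingers":36,"x":-45,"y":0,"z":0,"wx":0,"wy":0,"wz":0},{"fingers":36,"x":-45,"y":0,"z":0,"wx":0,"wy":0,"wz":0},{"fingers":36,"x":-45,"y":0,"z":0,"wx":0,"wy":0,"wz":0},{"fingers":36,"x":0,"y":0,"z":0,"wx":0,"wy":0,"wz":0}]' 20 >/dev/null
python3 -m pendant '[{"fingers":36,"x":0,"y":0,"z":0,"wx":0,"wy":0,"wz":0},{"fingers":36,"x":0,"y":0,"z":0,"wx":0,"wy":0,"wz":0},{"fingers":36,"x":0,"y":0,"z":0,"wx":0,"wy":0,"wz":0}]' 20 >/dev/null
python3 -c "
from h import *
st()
c=bot.camera('wrist');cv2.imwrite('pics/w34.png',c['pixels'][:,:,::-1]);st();np.save('c34.npy',c,allow_pickle=True)
c=bot.camera('side');cv2.imwrite('pics/s34.png',c['pixels'][:,:,::-1])"
```

```text
t23.20 pos [ 499.9 -103.9  189.9] yaw(tool y) 0.11 F [-0.1 -0.2  0.1] M [-0.05  0.05 -0.08] w 36.4 q [-0.29  0.14  1.93  0.    1.07 -0.29] tilt [-0.004  0.001]
t23.25 pos [ 500.  -103.9  189.9] yaw(tool y) 0.12 F [ 1.1 -0.  -0.1] M [ 0.01  0.01 -0.01] w 36.3 q [-0.29  0.14  1.93  0.    1.07 -0.29] tilt [-0.004  0.001]
```

View pics/w34.png

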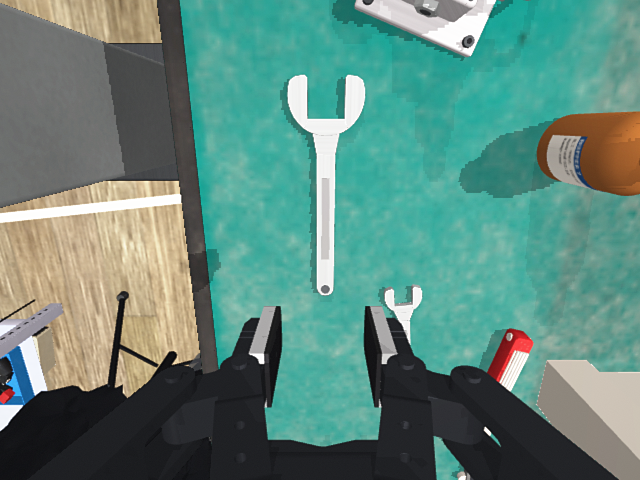

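View pics/s34.png

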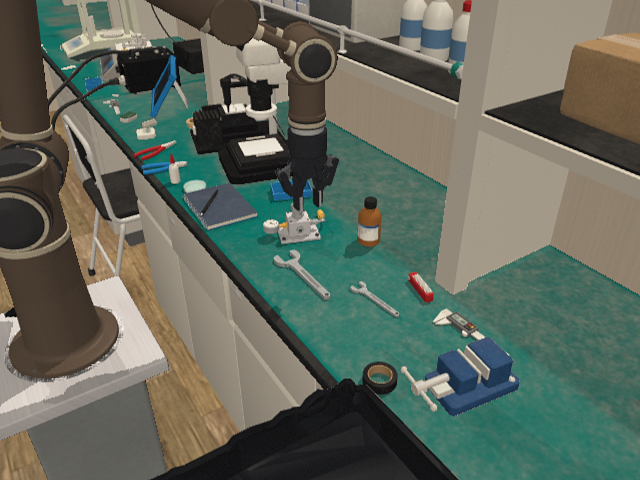

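```bash
python3 -m pendant '[{"fingers":36,"x":0,"y":30,"z":-35,"wx":0,"wy":0,"wz":0},{"fingers":36,"x":0,"y":30,"z":-35,"wx":0,"wy":0,"wz":0},{"fingers":36,"x":0,"y":24,"z":-35,"wx":0,"wy":0,"wz":0},{"fingers":36,"x":0,"y":0,"z":0,"wx":0,"wy":0,"wz":0},{"fingers":36,"x":0,"y":0,"z":0,"wx":0,"wy":0,"wz":0}]' 20 >/dev/null
python3 -m pendant '[{"fingers":36,"x":0,"y":0,"z":0,"wx":0,"wy":0,"wz":0},{"fingers":36,"x":0,"y":0,"z":0,"wx":0,"wy":0,"wz":0},{"fingers":36,"x":0,"y":0,"z":0,"wx":0,"wy":0,"wz":0}]' 20 >/dev/null
python3 -c "
from h import *
st()
c=bot.camera('wrist');p=proj(c,[[.5845,.0865,.083]])[0];print(p);u,v=(p-[50,40]).astype(int);print(u,v);crop(c,u,max(v,0),100,80,8,'pics/w35.png');st();np.save('c35.npy',c,allow_pickle=True)"
```

```text
t24.10 pos [ 5.846e+02 -2.000e-01  1.917e+02] yaw(tool y) 0.02 F [-0.3 -0.1  0.2] M [ 0.02  0.01 -0.02] w 35.6 q [-0.07  0.27  1.77 -0.    1.1  -0.08] tilt [-0.001 -0.   ]
[321.40016187 118.39219009]
271 78
t24.15 pos [ 5.848e+02 -1.000e-01  1.919e+02] yaw(tool y) 0.04 F [-0.   0.  -0.3] M [-0.03  0.04 -0.  ] w 35.6 q [-0.07  0.27  1.77 -0.    1.1  -0.08] tilt [-0. -0.]
```

View pics/w35.png

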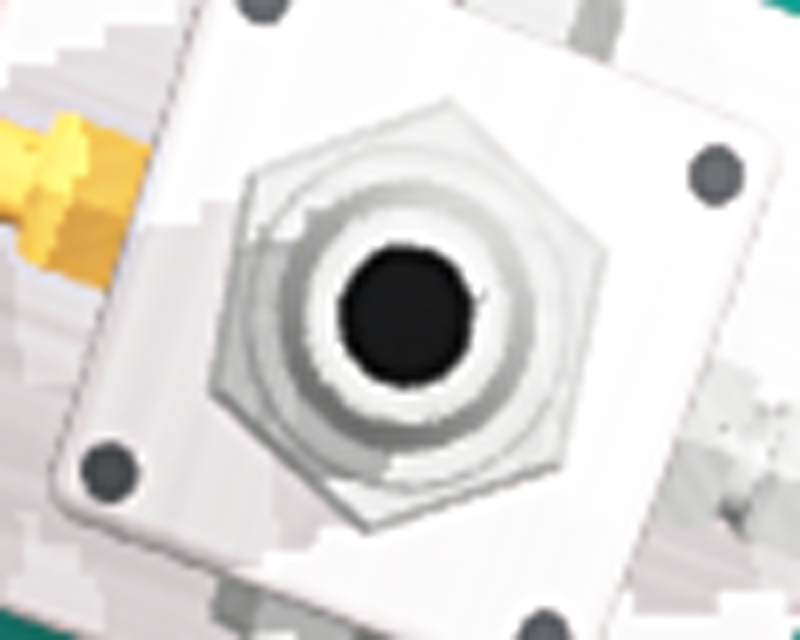

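Run:
```python
from h import *
c=np.load('c35.npy',allow_pickle=True).item()
pts=[(450,100),(605,255),(560,465),(368,527),(212,388),(253,172)]
edges(c,pts+pts[:1],8,(271,78))
P=np.array([ray(c,(np.array(p)+.5)/8-.5+np.array([271,78]),.083)[:2] for p in pts]);d=P-P.mean(0);print(P.mean(0),np.degrees(np.arctan2(d[:,1],d[:,0]))%60)
```

```text
edge len 16.9 dir -42.5 mod60 17.51
edge len 16.4 dir -101.7 mod60 18.31
edge len 16.5 dir -162.7 mod60 17.31
edge len 16.6 dir 139.3 mod60 19.32
edge len 16.6 dir 77.5 mod60 17.54
edge len 16.5 dir 18.7 mod60 18.70
[0.58460636 0.08698177] [18.59332662 17.40959445 18.14824203 18.4135858  18.09288154 18.0176414 ]
```

```bash
python3 -c "
from h import *
print(bot.hand_in()); st()"
```

```text
the job is handed in; nothing more can be done
None
the job is handed in; nothing more can be done
```

The nut is run down and tightened about a quarter turn, and the larger spanner lies flat on the worktop about 5 cm in front of the manifold. I handed in at about 24 s.

- **Finger-tight:** The nut turned freely at about 0.05 N m for roughly 90°, then the torque jumped to about 0.45 N m. I had sent two small steps together, so it went roughly 3° past the first contact before I stopped.
- **Quarter turn:** The last picture shows the nut 87° past where I left it finger-tight, so about 90° past where it first met the ferrule. Each figure is good to 1–2°.
- **Spanner removal:** On the first attempt the jaws bound on the nut and turned it back about 5°. I turned it back to the same angle and slid the spanner straight off with about 9 N. Pictures after that show the nut stayed there.
- **Final checks:** The spanner rests flat with its handle pointing away from the manifold. I saw nothing else out of place in the last scene picture. The gripper was in the air and touching nothing. The largest wrist force I read was about 10 N, and the hose tail was not pressed.

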